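# Batch the castings through the feed hopper

## Robot

A 6-joint arm with a two-finger parallel gripper is mounted at the origin on the work surface. World frame = base frame: x ahead of the robot, y to its left, z up, the work surface at z = 0. Lengths are in mm, angles in rad, forces in N, time in s.
With the tool pointing down it reaches from about 350 to 775 mm from the base axis. Payload 7.3 kg.
Tool frame: the origin (TCP) lies at the centre of the arm's flange, where the gripper is bolted on; the fingertips stand 178 mm ahead of it and the grasp point (between the pads) lies 159 mm ahead of it; z points along the fingers, y is the direction in which the jaws open and shut (so a half turn about z gives the same grasp; the last joint's range is limited). The gripper opens to 92 mm and grips with 3 to 60 N. Pads are 19 mm wide; open, the fingers measure 130 mm over their backs; the gripper's body (75 mm by 190 mm) begins 47 mm behind the grasp point.
Start: joints at [1.029, 0.342, 1.524, -0, 1.275, -0.146], TCP at [202.391, 484.423, 404.741] pointing down, gripper open.
Joint ranges: [-2.53, 2.53], [-0.77, 2.02], [0.04, 2.7], [-1, 4.14], [0.28, 2.66], [-3.11, 3.11]. Speed limits (rad/s): [2.57, 2.57, 3.14, 3.14, 3.14, 3.14].

## Interface

Orientations are given as [roll, pitch, yaw] about the fixed x, y, z axes, in that order (R = Rz(yaw) Ry(pitch) Rx(roll)).
In Python, from plant import get_obs, capture, close_job gives the robot as it stands. The module is installed in compiled form; this text tells all that it offers.
- The arm moves only by the shell command python3 -m pendant 'ROWS'. ROWS is JSON, a list of rows, each a list of 3 entries, a list of its own where there are three numbers: the shift along the tool's x, y, z in m, then the turn, a rotation vector about the tool's x, y, z in rad, then the finger opening in m, from 0 to 0.0918. In form: [[[tx, ty, tz], [wx, wy, wz], fingers], ...]. A call has 1 to 10 rows; each row is the pose to reach, as a shift and turn from the pose commanded when the call began, along the tool's axes at that moment; what a row does not reach only later rows make up. A row lasts 1/12 s, in which the tool goes at most 41.7 mm and 7.16 degrees, less where a joint would pass 70% of its speed; a pose out of reach is approached as far as the arm can. A call with a gripper value outside its range is refused whole. The fingers move at their own pace and stop on an object; the grip force is fixed at half the most. Time passes only in rows, so rows that repeat a pose let the fingers close. It gives the time, the measured TCP pose, the force and the opening at its end, in the units of the state.
- get_obs(): the state, without advancing time (a new reading comes with each control period).
- capture(name): name is "side" or "top"; returns a dict with "color" (480x640x3 uint8, red, green, blue), "mtx" (3x3 intrinsics, pixels), "rvec" (rotation vector, rad) and "tvec" (3), from world to camera coordinates, as OpenCV has them. Camera axes: x right, y down, z forward; pixel columns grow to the right and rows downward; lengths in mm; the calibration is good to about 2 mm. A picture is of the moment at which its call begins. There is no depth.
- close_job(): hands the job in, once; it reports no verdict.
The state is a dict: "time": time; "joint_positions": joint angles; "dq": joint speeds; "tau": joint torques, N m; "tool_pos": TCP position; "tcp_rot": TCP orientation; "contact_force": force on the tool from outside, world axes, zero at the start; "moment": the same for the moment, N m; "grip_width": finger opening in mm.
Only numpy, scipy, OpenCV 4.12 (cv2) and the standard library are available. Lean on these libraries where they do the work, as an engineer would, in place of code of your own. Each camera call takes 0.05 s, during which the arm holds its last target. There are 200 camera calls.

## Task

The hopper's slide gate has been left ajar: push it fully home, press the mould's ejector all the way in to push out the casting it holds, and load that casting and every other orange casting on the bench into the hopper. With all of them in, draw the gate out until it hits its end stop so that the whole batch drops into the tub below, then push the gate fully home again. Leave everything else on the bench where it is.

Things in the scene. Friction and masses are not known exactly. Their poses are not given: they have to be found in the camera images.
- hopper: fixed feed hopper, 170 x 170 mm at the foot, 318 mm high; origin at the centre of its underside, z up. A clear vertical chute, 120 x 120 mm inside, stands on the slide gate (gate's top 173 mm above the table). The gate's red handle comes out on the -y side between two rails (tops at 171 mm, red stop blocks at their ends 200 mm from the hopper's centre, tops at 176 mm; the handle passes between them)
- mouth (a point): centre of the hopper's open top, 318 mm above the table: white mouth about 175 x 170 mm at the rim, narrowing to the 120 x 120 mm chute at 278 mm above the table (on the handle's side the wall goes straight up)
- tub (a point): centre of the floor of the blue-and-clear tub under the gate, which catches the parts: 140 x 140 mm inside, floor 12 mm above the table
- gate (a joint): slide gate (steel plate) of the hopper, m: 0 = fully shut (pushed home), 0.130 = drawn right out against its end stop, along the hopper's -y; stays where it is left; it takes about 2 N empty, up to about 12 N with parts lying on it
- gate_handle (a point): grip point of the gate's red handle, an upright round post 24 mm in diameter standing from 173 to 233 mm above the table; the point is on its axis 208 mm above the table, 175 mm from the hopper's centre when the gate is shut; moves with the gate. The axes are the hopper's
- mould: fixed green casting mould on an aluminium plate 8 mm thick, 116 mm wide; origin under the centre of the held casting, z up. The block reaches from x = -34 to +24 mm, 115 mm wide, 42 mm high (bolt heads 48 mm), with a clear roof; its pocket is open on the +x side only, where the plate runs on to x = 119 mm as a landing deck. The plate's rear edge is at x = -35 mm
- ejector (a joint): spring ejector slide of the mould, m: 0 = out at rest, 0.070 = pressed fully in, along the mould's +x; needs 2 N at first, 8 N at full stroke, springs back when let go. Its head pushes the held casting out onto the deck: at full stroke the casting's centre is about 70 mm ahead (+x) of the mould's origin
- ejector_pad (a point): centre of the back face of the ejector's yellow push pad (plate 44 mm wide, from 12 to 60 mm above the table, 10 mm thick), to be pushed towards the mould's +x; 116 mm behind (-x) the mould's origin at rest; a 12 mm rod joins it to the mould 22 mm above the table
- cast0_c (a point): casting held in the mould at the start (its length across the mould, along the mould's y): orange moulded drawer pull (rounded bar 80 x 38 x 24 mm, about 90 g, dark red-brown band round its middle); the point is its centre, x along its 80 mm length, y along its 38 mm width, z along its 24 mm height
- cast1_c (a point): loose casting lying on the table at the start, may be absent: orange moulded drawer pull (rounded bar 80 x 38 x 24 mm, about 90 g, dark red-brown band round its middle); the point is its centre, x along its 80 mm length, y along its 38 mm width, z along its 24 mm height
- cast2_c (a point): loose casting lying on the table at the start, may be absent: orange moulded drawer pull (rounded bar 80 x 38 x 24 mm, about 90 g, dark red-brown band round its middle); the point is its centre, x along its 80 mm length, y along its 38 mm width, z along its 24 mm height
- cast3_c (a point): loose casting lying on the table at the start, may be absent: orange moulded drawer pull (rounded bar 80 x 38 x 24 mm, about 90 g, dark red-brown band round its middle); the point is its centre, x along its 80 mm length, y along its 38 mm width, z along its 24 mm height
- cast4_c (a point): loose casting lying on the table at the start, may be absent: orange moulded drawer pull (rounded bar 80 x 38 x 24 mm, about 90 g, dark red-brown band round its middle); the point is its centre, x along its 80 mm length, y along its 38 mm width, z along its 24 mm height
- sander: bystander: cork sanding block, 34 x 70 x 26 mm, near the castings; origin at the centre of its underside
- flask: bystander: blue flask, 68 mm wide, 200 mm high; origin under its centre
- drink: bystander: amber bottle, 64 mm wide, 190 mm high; origin under its centre
- driver: bystander: screwdriver lying on the table
- pot: bystander: jar, 70 mm wide, 80 mm high; origin under its centre
- mug: bystander: white mug, 80 mm wide, 90 mm high; origin under its centre
Mind the look-alikes: they are no part of the job. Leave any yellow look-alike of the part that bears cast3_c alone. Leave any purple look-alike of the part that bears cast4_c alone.

How it is judged (in metres and radians):
On the way, in this order (a step that is already met when the one before it is completed fails the run):
1. the ejector is pressed fully in and the held casting is out of the mould (value of joint ejector above 0.062 m and x of cast0_c in the frame of mould above 0.05 m), for 0.1 s.
2. every casting lies in the hopper on the shut gate (value of joint gate below 0.006 m and x of cast0_c in the frame of hopper between -0.072 and 0.072 m and y of cast0_c in the frame of hopper between -0.072 and 0.072 m and z of cast0_c in the frame of hopper between 0.175 and 0.325 m and x of cast1_c in the frame of hopper between -0.072 and 0.072 m and y of cast1_c in the frame of hopper between -0.072 and 0.072 m and z of cast1_c in the frame of hopper between 0.175 and 0.325 m and x of cast2_c in the frame of hopper between -0.072 and 0.072 m and y of cast2_c in the frame of hopper between -0.072 and 0.072 m and z of cast2_c in the frame of hopper between 0.175 and 0.325 m and x of cast3_c in the frame of hopper between -0.072 and 0.072 m and y of cast3_c in the frame of hopper between -0.072 and 0.072 m and z of cast3_c in the frame of hopper between 0.175 and 0.325 m and x of cast4_c in the frame of hopper between -0.072 and 0.072 m and y of cast4_c in the frame of hopper between -0.072 and 0.072 m and z of cast4_c in the frame of hopper between 0.175 and 0.325 m), for 0.2 s.
3. the gate is drawn out to its end stop (value of joint gate above 0.125 m), for 0.2 s.
At the end, for the whole second after the job is handed in: Every casting present lies at rest in the tub under the gate, and the gate is shut again to within 6 mm (drawn out means within 5 mm of the end stop; the ejector must have been pressed to within 8 mm of its full stroke) (value of joint gate below 0.006 m and x of cast0_c in the frame of hopper between -0.072 and 0.072 m and y of cast0_c in the frame of hopper between -0.072 and 0.072 m and z of cast0_c in the frame of hopper between 0.012 and 0.165 m and linear speed of each of cast0, cast1, cast2, cast3, cast4 below 0.03 m/s and x of cast1_c in the frame of hopper between -0.072 and 0.072 m and y of cast1_c in the frame of hopper between -0.072 and 0.072 m and z of cast1_c in the frame of hopper between 0.012 and 0.165 m and x of cast2_c in the frame of hopper between -0.072 and 0.072 m and y of cast2_c in the frame of hopper between -0.072 and 0.072 m and z of cast2_c in the frame of hopper between 0.012 and 0.165 m and x of cast3_c in the frame of hopper between -0.072 and 0.072 m and y of cast3_c in the frame of hopper between -0.072 and 0.072 m and z of cast3_c in the frame of hopper between 0.012 and 0.165 m and x of cast4_c in the frame of hopper between -0.072 and 0.072 m and y of cast4_c in the frame of hopper between -0.072 and 0.072 m and z of cast4_c in the frame of hopper between 0.012 and 0.165 m); the robot touches nothing.
It fails at once if a bystander (sanding block, flask, bottle, screwdriver, jar, mug) is shoved more than 50 mm away (distance of any of sander, flask, drink, driver, pot, mug from where it was at the start of the episode above 0.05 m).
Of cast1, cast2, cast3, cast4 only 2 to 3 are there at a start; the rules pass over those that are not, and their reading is None.
At some moment in a run one of cast1, cast2, cast3, cast4 may be knocked a few centimetres aside while the robot is not near it.
Once in a run the grip may slacken for a moment while it holds something.
It also fails if it takes over 210 s, if anything falls off the work surface, if the arm or the gripper's body presses on something with over 40 N, if the wrist force passes 120 N, or if a joint passes its speed limit or range.

## Working session

There is one attempt and no reset: what is moved stays moved. The work goes in short steps, Python scripts to look and compute and a shell command to move; the robot and the scene stay as the last step left them, time stands still between calls to the robot, and variables do not carry over. Pictures are saved under pics/ and viewed, about 12 in all and at most 16, crops included, and the job is handed in when it is done.

```bash
mkdir -p pics; python3 - <<'E'
from plant import get_obs,capture
import cv2
o=get_obs();print(o)
for n in("side","top"):
    c=capture(n);cv2.imwrite(f"pics/{n}0.png",c["color"][:,:,::-1]);print(n,c["mtx"].tolist(),c["rvec"],c["tvec"])
E
```

```text
{'time': 0.0, 'joint_positions': array([ 1.02897823e+00,  3.42693534e-01,  1.52503789e+00,  1.07112256e-05,
        1.27539022e+00, -1.45998191e-01]), 'dq': array([ 0.00082276, -0.00049229,  0.0006463 , -0.00065718,  0.0003185 ,
       -0.00087591]), 'tau': array([ 2.33612918e-03, -4.31233513e+01, -2.44222963e+01,  7.19628436e-02,
        5.58283541e-02, -1.15244920e-04]), 'tool_pos': array([202.32303974, 484.29106067, 404.05261886]), 'tcp_rot': array([-3.14008141e+00, -2.32572103e-04,  2.74576945e+00]), 'contact_force': array([ 0.06107614,  0.09918449, -0.11862236]), 'moment': array([0.01993128, 0.00031116, 0.0483274 ]), 'grip_width': 91.50530505452082}
side [[436.1207507711167, 0.0, 315.7011782400356], [0.0, 436.1207507711167, 241.31840062198884], [0.0, 0.0, 1.0]] [ 2.39367972 -0.17084508  0.06097299] [-529.58433265  152.49563425 1098.03416108]
top [[569.6085102144497, 0.0, 316.8488275900005], [0.0, 569.6085102144497, 240.39209352930885], [0.0, 0.0, 1.0]] [ 2.15389334 -2.0761348   0.21303534] [ -67.19370401  574.51539475 1609.58707383]
```

View pics/side0.png

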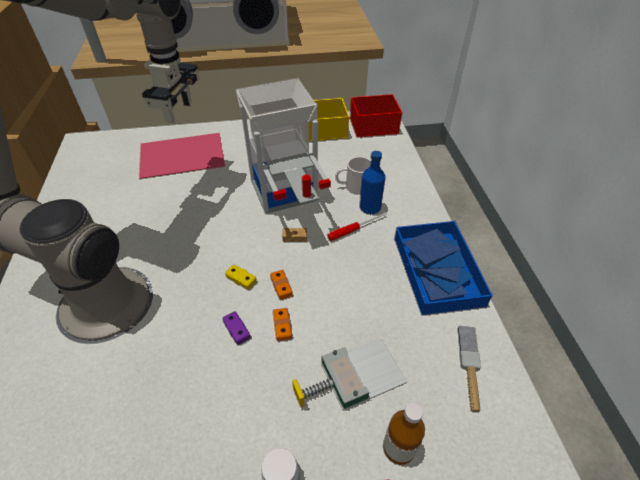

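View pics/top0.png

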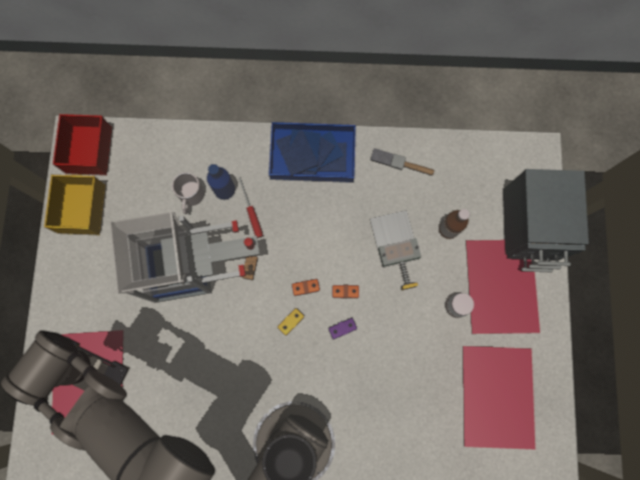

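The images show the hopper at side (285,150), with its red handle drawn out a bit at (306,185). The mould is at (350,372), with its yellow pad at (299,391). There are two loose orange castings, at (281,284) and (283,323), and yellow and purple look-alikes at (240,276) and (236,327). The sander at (294,235) sits close to the handle side.

```bash
cat > vis.py <<'E'
import numpy as np,cv2
from plant import get_obs,capture
from scipy.spatial.transform import Rotation as Ro
H={"orange":((6,170,90),(14,255,255)),"yellow":((22,150,80),(32,255,255)),"red":((0,190,90),(3,255,255)),"green":((60,60,20),(90,255,255))}
def ray(c,uv,z):
    R=cv2.Rodrigues(np.array(c["rvec"]))[0];C=-R.T@np.array(c["tvec"])
    p=cv2.undistortPoints(np.float64(uv).reshape(-1,1,2),c["mtx"],None).reshape(-1,2)
    d=np.c_[p,np.ones(len(p))]@R
    return C+d*((z-C[2])/d[:,2:])
def proj(c,P): return cv2.projectPoints(np.float64(P).reshape(-1,1,3),np.array(c["rvec"]),np.array(c["tvec"]),c["mtx"],None)[0].reshape(-1,2)
def blobs(c,k,amin=25):
    h=cv2.cvtColor(c["color"],cv2.COLOR_RGB2HSV);m=cv2.inRange(h,*map(np.array,H[k]))
    m=cv2.morphologyEx(m,cv2.MORPH_CLOSE,np.ones((5,5)))
    return [q for q in cv2.findContours(m,cv2.RETR_EXTERNAL,cv2.CHAIN_APPROX_NONE)[0] if cv2.contourArea(q)>amin]
def rect(c,q,z):
    P=ray(c,q.reshape(-1,2).astype(float),z)[:,:2].astype(np.float32)
    (x,y),(w,h),a=cv2.minAreaRect(P)
    if w<h:w,h,a=h,w,a+90
    return [round(float(v),1) for v in(x,y,w,h,(a+90)%180-90)]
def show(k,z,n=("side","top"),amin=25):
    for v in n:
        c=capture(v)
        for q in blobs(c,k,amin):
            M=cv2.moments(q);print(k,v,"px",round(M["m10"]/M["m00"]),round(M["m01"]/M["m00"]),"area",cv2.contourArea(q),"xyWH,deg",rect(c,q,z))
def go(xyz,yaw_deg=None,f=159):
    "delta to put grasp point (f ahead of TCP) at xyz, tool down with yaw; tool axes"
    o=get_obs();R=Ro.from_euler("xyz",o["tcp_rot"]).as_matrix()
    yd=np.degrees(o["tcp_rot"][2]) if yaw_deg is None else yaw_deg
    T=Ro.from_euler("xyz",[180,0,yd],degrees=True).as_matrix()
    t=np.array(xyz,float)+[0,0,f]
    print("shift m",np.round(R.T@(t-o["tool_pos"])/1000,4),"turn",np.round(Ro.from_matrix(R.T@T).as_rotvec(),4),"tcp",o["tool_pos"].round(1),np.degrees(o["tcp_rot"]).round(2))
E
python3 - <<'E'
from vis import *
for k,z in(("orange",14),("yellow",14),("red",203),("green",25)): show(k,z)
for v in("side","top"):
    c=capture(v);R=cv2.Rodrigues(c["rvec"])[0];print(v,(-R.T@c["tvec"]).round())
im={v:capture(v)["color"] for v in("side","top")}
a=cv2.resize(im["side"][70:250,220:400],(400,400),interpolation=2);b=cv2.resize(im["side"][330:420,280:410],None,fx=3,fy=3,interpolation=2)
d=cv2.resize(im["top"][200:310,100:280],None,fx=2.2,fy=2.2);e=cv2.resize(im["top"][200:300,350:480],None,fx=2.5,fy=2.5)
W=np.zeros((600,800,3),np.uint8)
W[:400,:400]=a
W[:270,400:790]=b
W[270:512,400:796]=d
W[400:600,:325]=e[:200]
cv2.imwrite("pics/mont.png",W[:,:,::-1])
E
```

```text
orange side px 284 324 area 296.5 xyWH,deg [434.6, -135.2, 86.4, 35.5, -88.7]
orange side px 281 284 area 341.5 xyWH,deg [442.6, -17.6, 87.4, 36.5, -76.6]
yellow side px 298 393 area 125.0 xyWH,deg [454.2, -308.1, 60.5, 14.4, -74.5]
yellow side px 241 277 area 393.5 xyWH,deg [340.6, 22.1, 88.6, 45.5, -46.9]
yellow side px 310 131 area 37.5 xyWH,deg [607.9, 662.2, 122.5, 7.4, 82.3]
yellow side px 332 119 area 1136.5 xyWH,deg [701.3, 734.0, 285.6, 122.3, 85.1]
yellow top px 290 321 area 217.5 xyWH,deg [341.8, 23.0, 69.8, 26.9, -42.8]
yellow top px 76 207 area 1344.0 xyWH,deg [670.2, 709.3, 170.1, 133.4, 0.2]
red side px 343 231 area 191.5 xyWH,deg [594.2, -32.6, 79.6, 21.4, 20.0]
red side px 279 194 area 58.5 xyWH,deg [461.0, 112.5, 29.4, 24.5, 84.7]
red side px 324 182 area 31.5 xyWH,deg [574.0, 141.4, 35.6, 19.3, 32.0]
red side px 306 184 area 93.5 xyWH,deg [532.1, 137.3, 77.0, 17.8, 83.1]
red side px 375 115 area 1695.5 xyWH,deg [779.6, 432.4, 215.4, 157.6, 88.4]
red top px 83 146 area 983.5 xyWH,deg [789.2, 624.0, 115.5, 108.4, 0.0]
green side px 352 400 area 96.5 xyWH,deg [554.3, -340.5, 74.3, 39.7, -24.2]
side [ 439. -699.  910.]
top [ 243.  -53. 1692.]
```

View pics/mont.png

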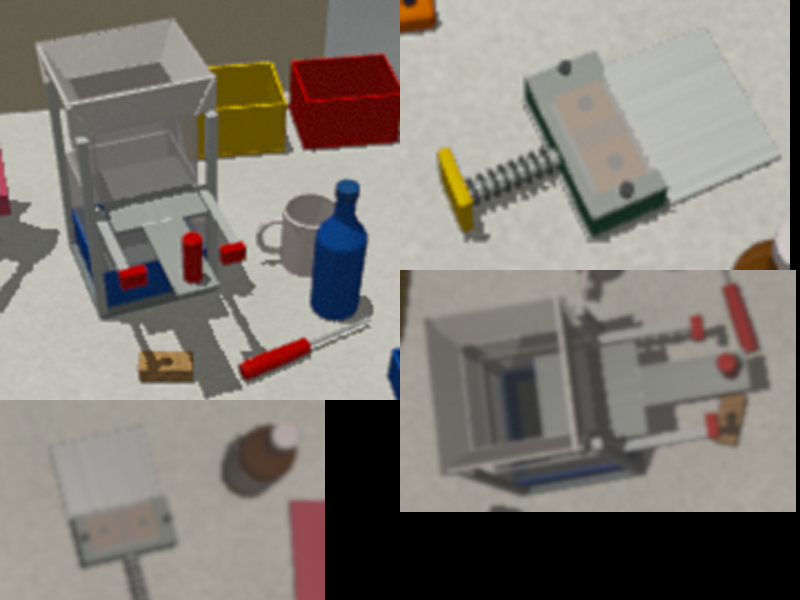

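```bash
python3 - <<'E'
import vis
from vis import *
c=capture("side");t=capture("top")
vis.H.update(red=((0,120,60),(6,255,255)),yellow=((20,100,60),(35,255,255)),orange=((5,120,60),(17,255,255)))
def ctr(c,k,a=12):
    r=[]
    for q in blobs(c,k,a):
        x,y,w,h=cv2.boundingRect(q);M=cv2.moments(q);r.append((M["m10"]/M["m00"],M["m01"]/M["m00"]))
    return np.array(r)
for k in("red","yellow","orange"): print(k,"side",ctr(c,k).round(1).tolist(),"top",ctr(t,k).round(1).tolist())
for z in(170,):
  print("stops side",ray(c,[(279,194),(324,182)],z).round(1).tolist())
print("handle side",ray(c,[(306,184)],203).round(1))
print("orange top")
for q in blobs(t,"orange",12): print(rect(t,q,14))
d=ray(c,[(381.7,340),(406.7,382.3)],8);print("deck far",d.round(1).tolist())
b=ray(c,[(335,352.7),(355.7,393.3)],46);print("bolts",b.round(1).tolist())
# mould from top crop: 350,200 scale 2.5, offset y 400
tp=[(52/2.5+350,48/2.5+200),(137/2.5+350,28/2.5+200)];print("deck far top",ray(t,tp,8).round(1).tolist())
tb=[(80/2.5+350,(553-400)/2.5+200),(168/2.5+350,(521-400)/2.5+200)];print("bolts top",ray(t,tb,46).round(1).tolist())
for v,cc in(("side",c),("top",t)):
  for q in blobs(cc,"yellow",12):
    r=rect(cc,q,36)
    if r[1]<-200: print("pad",v,r)
E
```

```text
red side [[342.9, 231.0], [279.4, 193.9], [323.9, 183.4], [306.3, 185.0], [375.1, 115.0]] top [[241.7, 270.4], [248.3, 242.1], [234.7, 226.1], [254.3, 221.7], [79.6, 144.2]]
yellow side [[298.4, 392.7], [240.5, 276.5], [309.9, 130.5], [331.9, 118.6]] top [[290.6, 321.1], [409.2, 285.4], [74.3, 204.2]]
orange side [[396.6, 460.7], [405.2, 431.9], [474.4, 403.7], [472.2, 382.7], [282.0, 324.1], [281.1, 284.2], [5.1, 256.1], [294.6, 234.4], [111.0, 68.3], [113.6, 22.6], [282.6, 44.9], [32.5, 100.9]] top [[345.0, 291.0], [305.3, 286.8], [102.5, 167.4]]
stops side [[462.0, 150.3, 170.0], [583.3, 180.6, 170.0]]
handle side [[531.1 140.3 203. ]]
orange top
[435.0, -134.6, 71.0, 32.6, -88.2]
[444.0, -17.1, 75.3, 34.3, -77.2]
[791.0, 626.1, 32.4, 21.5, 6.3]
deck far [[660.1, -208.8, 8.0], [688.8, -316.8, 8.0]]
bolts [[542.7, -245.3, 46.0], [569.0, -340.9, 46.0]]
deck far top [[658.6, -207.4, 8.0], [687.6, -310.7, 8.0]]
bolts top [[524.0, -238.9, 46.0], [566.0, -342.0, 46.0]]
pad side [453.3, -317.9, 60.5, 15.5, -72.7]
pad top [457.2, -320.9, 45.7, 11.4, -76.6]
```

```bash
python3 - <<'E'
from vis import *
c=capture("side");t=capture("top")
def tri(a,b):
    P=[s["mtx"]@np.c_[cv2.Rodrigues(s["rvec"])[0],s["tvec"]] for s in(c,t)]
    X=cv2.triangulatePoints(*P,np.float64(a).reshape(2,1),np.float64(b).reshape(2,1))[:,0];return (X[:3]/X[3]).round(1)
A=tri((279.4,193.9),(241.7,270.4));B=tri((323.9,183.4),(234.7,226.1));h=tri((306.3,178),(248.3,242.1));print("stops",A,B,"handle",h)
print("top stops at 172",ray(t,[(241.7,270.4),(234.7,226.1)],172).round(1),"handle",ray(t,[(248.3,242.1)],228).round(1))
# rim corners from montage: side crop scale 400/180 from (220,70); top crop 2.2 from (100,200), at (400,270)
s=[(37,42),(172,20),(215,78),(75,108)];print("rim side",ray(c,[(220+x*.45,70+y*.45) for x,y in s],318).round(1).tolist())
p=[(425,320),(559,298),(583,457),(440,473)];print("rim top",ray(t,[(100+(x-400)/2.2,200+(y-270)/2.2) for x,y in p],318).round(1).tolist())
E
```

```text
stops [463.7 153.3 167.7] [585.  180.4 165.9] handle [531.  132.6 228.2]
top stops at 172 [[463.4 152.8 172. ]
 [584.9 179.6 172. ]] handle [[530.7 132.6 228. ]]
rim side [[379.8, 426.9, 318.0], [549.4, 457.5, 318.0], [583.2, 311.9, 318.0], [419.2, 271.7, 318.0]]
rim top [[549.3, 462.7, 318.0], [580.4, 314.4, 318.0], [401.4, 272.3, 318.0], [378.1, 427.6, 318.0]]
```

```bash
python3 -m pendant '[[[0,0,-0.13],[0,0,0.1],0.09],[[0,0,-0.13],[0,0,0.3],0.09],[[0,0,-0.13],[0,0,0.957],0.09],[[0,0,-0.13],[0,0,0.957],0.09],[[0,0,-0.13],[0,0,0.957],0.09],[[0,0,-0.13],[0,0,0.957],0.09],[[0,0,-0.13],[0,0,0.957],0.09],[[0,0,-0.13],[0,0,0.957],0.09],[[0,0,-0.13],[0,0,0.957],0.09],[[0,0,-0.13],[0,0,0.957],0.09]]'
python3 -c "
from vis import *
go([531,133,375],102.5);go([531,133,208],102.5)"
```

```text
time: 1.73
tool_pos: [202.4, 484.4, 534.7]
tcp_rot: [3.142, -0.0, 1.792]
contact_force: [0.6, -0.3, -0.5]
grip_width: 89.9
shift m [-0.415   0.2435  0.0007] turn [ 0.0001 -0.0001  0.0032] tcp [202.4 484.4 534.7] [180.    -0.   102.68]
shift m [-0.415   0.2435  0.1677] turn [ 0.0001 -0.0001  0.0032] tcp [202.4 484.4 534.7] [180.    -0.   102.68]
```

```bash
python3 -m pendant '[[[-0.04,0.023,0],[0,0,0],0.07],[[-0.08,0.046,0],[0,0,0],0.07],[[-0.415,0.2435,0],[0,0,0],0.07],[[-0.415,0.2435,0],[0,0,0],0.07],[[-0.415,0.2435,0],[0,0,0],0.07],[[-0.415,0.2435,0],[0,0,0],0.07],[[-0.415,0.2435,0],[0,0,0],0.07],[[-0.415,0.2435,0],[0,0,0],0.07],[[-0.415,0.2435,0],[0,0,0],0.07],[[-0.415,0.2435,0],[0,0,0],0.07]]'
python3 -c "
from vis import *
go([531,133,208],102.5)"
```

```text
time: 2.57
tool_pos: [486.9, 177.2, 534.9]
tcp_rot: [3.141, -0.0, 1.792]
contact_force: [1.4, 1.1, 1.1]
grip_width: 70.3
shift m [-0.0529  0.0332  0.1679] turn [ 0.0005 -0.0002  0.0034] tcp [486.9 177.2 534.9] [ 1.7997e+02 -1.0000e-02  1.0270e+02]
```

```bash
python3 -m pendant '[[[-0.053,0.033,0],[0,0,0.003],0.07],[[-0.053,0.033,0],[0,0,0.003],0.07],[[-0.053,0.033,0.08],[0,0,0.003],0.07],[[-0.053,0.033,0.1],[0,0,0.003],0.07],[[-0.053,0.033,0.1],[0,0,0.003],0.07],[[-0.053,0.033,0.1],[0,0,0.003],0.07]]'
python3 - <<'E'
from vis import *
go([531,133,208],102.5)
W=np.zeros((480,800,3),np.uint8)
a=capture("side")["color"][70:250,220:400];b=capture("top")["color"][180:310,150:290]
W[:400,:400]=cv2.resize(a,(400,400));W[:371,400:]=cv2.resize(b,(400,371))
cv2.imwrite("pics/h1.png",W[:,:,::-1])
E
```

```text
time: 3.07
tool_pos: [529.0, 134.1, 430.0]
tcp_rot: [-3.132, -0.001, 1.788]
contact_force: [0.2, -0.5, 0.8]
grip_width: 69.9
shift m [-0.0016  0.0023  0.063 ] turn [-0.0093 -0.0011 -0.0006] tcp [529.  134.1 430. ] [-1.7947e+02 -6.0000e-02  1.0247e+02]
```

View pics/h1.png

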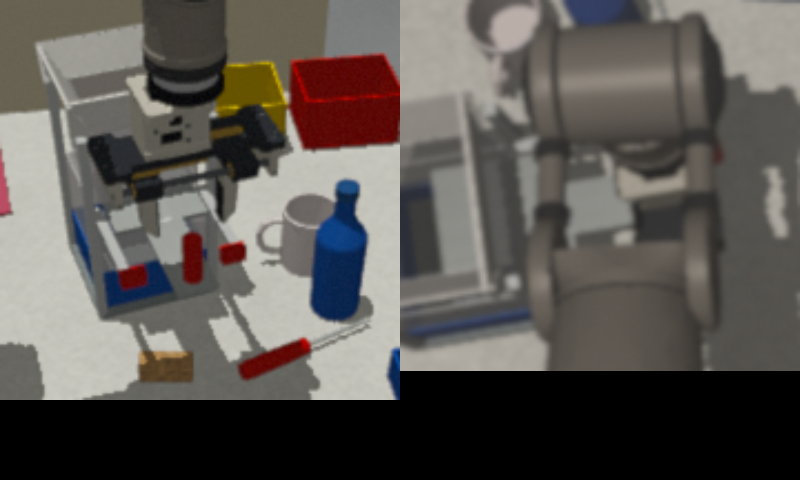

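```bash
python3 -m pendant '[[[-0.001,0.002,0.03],[0,0,0],0.07],[[-0.001,0.002,0.063],[0,0,0],0.07],[[-0.001,0.002,0.063],[0,0,0],0.07],[[-0.001,0.002,0.063],[0,0,0],0.01],[[-0.001,0.002,0.063],[0,0,0],0.01],[[-0.001,0.002,0.063],[0,0,0],0.01],[[-0.001,0.002,0.063],[0,0,0],0.01],[[-0.001,0.002,0.063],[0,0,0],0.01],[[-0.001,0.002,0.063],[0,0,0],0.01]]'
python3 -m pendant '[[[0.01,0,0],[0,0,0],0.01],[[0.02,0,0],[0,0,0],0.01],[[0.03,0,0],[0,0,0],0.01],[[0.04,0,0],[0,0,0],0.01],[[0.045,0,0],[0,0,0],0.01],[[0.05,0,0],[0,0,0],0.01],[[0.05,0,0],[0,0,0],0.01]]'
python3 -m pendant '[[[0.005,0,0],[0,0,0],0.01],[[0.01,0,0],[0,0,0],0.01],[[0.01,0,0],[0,0,0],0.01]]'
```

```text
time: 3.92
tool_pos: [531.8, 134.0, 372.6]
tcp_rot: [3.14, 0.0, 1.786]
contact_force: [-0.3, 0.6, 0.9]
grip_width: 34.8
time: 4.5
tool_pos: [520.8, 183.9, 371.7]
tcp_rot: [-3.142, -0.0, 1.787]
contact_force: [-0.1, 0.1, 0.6]
grip_width: 10.1
time: 4.75
tool_pos: [518.8, 193.1, 371.7]
tcp_rot: [3.142, -0.0, 1.786]
contact_force: [1.0, 0.3, 0.1]
grip_width: 10.1
```

```bash
python3 - <<'E'
from vis import *
c=capture("side");cv2.imwrite("pics/h2.png",cv2.resize(c["color"][100:240,240:380],(600,600))[:,:,::-1])
o=get_obs();p=o["tool_pos"]
print(p,proj(c,[[p[0],p[1],208],[p[0],p[1],195]]))
for q in blobs(c,"red",10):print(cv2.boundingRect(q))
E
```

```text
[518.88050624 192.81306761 371.73364692] [[298.68214699 169.85473098]
 [298.84640903 173.84870673]]
(328, 223, 32, 17)
(274, 190, 11, 9)
(320, 179, 9, 9)
(302, 175, 8, 22)
(350, 95, 52, 41)
```

View pics/h2.png

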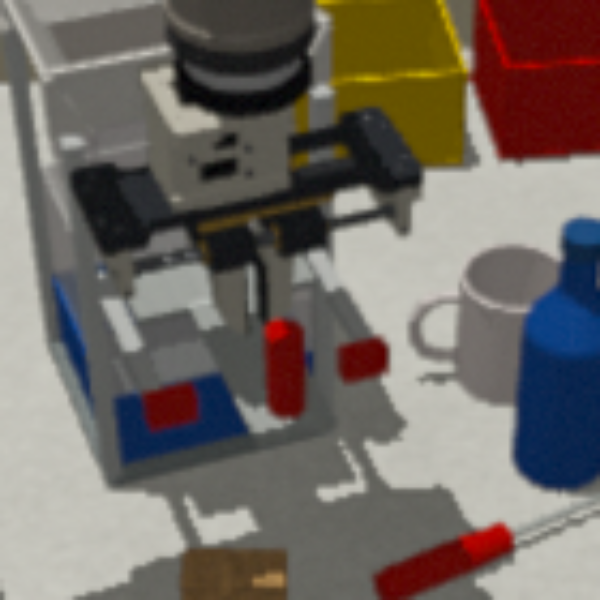

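The handle at side (306,186) hasn't moved. I started moving before the fingers had closed, so they slipped past it. I'll open, go back and close fully this time.

```bash
python3 -m pendant '[[[0,0,0],[0,0,0],0.07],[[0,0,0],[0,0,0],0.07],[[0,0,0],[0,0,0],0.07],[[0,0,0],[0,0,0],0.07],[[0,0,0],[0,0,0],0.07],[[0,0,0],[0,0,0],0.07],[[0,0,0],[0,0,0],0.07],[[0,0,0],[0,0,0],0.07]]'
python3 -m pendant '[[[-0.03,0,0],[0,0,0],0.07],[[-0.06,0,0],[0,0,0],0.07],[[-0.06,0,0],[0,0,0],0.01],[[-0.06,0,0],[0,0,0],0.01],[[-0.06,0,0],[0,0,0],0.01],[[-0.06,0,0],[0,0,0],0.01],[[-0.06,0,0],[0,0,0],0.01],[[-0.06,0,0],[0,0,0],0.01],[[-0.06,0,0],[0,0,0],0.01],[[-0.06,0,0],[0,0,0],0.01]]'
python3 -m pendant '[[[0,0,0],[0,0,0],0.01],[[0,0,0],[0,0,0],0.01],[[0,0,0],[0,0,0],0.01],[[0,0,0],[0,0,0],0.01]]'
```

```text
time: 5.47
tool_pos: [519.0, 192.5, 371.8]
tcp_rot: [3.141, -0.0, 1.786]
contact_force: [-0.9, 0.1, 0.1]
grip_width: 58.8
time: 6.3
tool_pos: [531.7, 134.4, 371.7]
tcp_rot: [3.141, -0.0, 1.786]
contact_force: [-0.1, 1.5, -0.6]
grip_width: 23.2
time: 6.63
tool_pos: [531.7, 134.0, 371.7]
tcp_rot: [3.141, -0.0, 1.786]
contact_force: [-0.4, 1.9, -0.4]
grip_width: 23.5
```

Gripped. Now I'll push home.

```bash
python3 -m pendant '[[[0.01,0,0],[0,0,0],0.01],[[0.02,0,0],[0,0,0],0.01],[[0.03,0,0],[0,0,0],0.01],[[0.04,0,0],[0,0,0],0.01],[[0.045,0,0],[0,0,0],0.01],[[0.05,0,0],[0,0,0],0.01],[[0.05,0,0],[0,0,0],0.01]]'
python3 -m pendant '[[[0.003,0,0],[0,0,0],0.01],[[0.006,0,0],[0,0,0],0.01],[[0.006,0,0],[0,0,0],0.01]]'
python3 -m pendant '[[[0.003,0,0],[0,0,0],0.01],[[0.005,0,0],[0,0,0],0.01],[[0.005,0,0],[0,0,0],0.01]]'
```

```text
time: 7.22
tool_pos: [520.9, 184.2, 371.7]
tcp_rot: [3.141, -0.001, 1.787]
contact_force: [2.4, 2.1, -1.3]
grip_width: 23.4
time: 7.47
tool_pos: [519.9, 189.0, 371.7]
tcp_rot: [3.141, -0.001, 1.786]
contact_force: [3.7, 2.0, -2.0]
grip_width: 23.5
time: 7.72
tool_pos: [519.1, 192.5, 371.8]
tcp_rot: [3.141, 0.003, 1.785]
contact_force: [2.7, -0.7, 1.5]
grip_width: 24.2
```

```bash
python3 -m pendant '[[[0.003,0,0],[0,0,0],0.01],[[0.005,0,0],[0,0,0],0.01],[[0.005,0,0],[0,0,0],0.01]]'
python3 -m pendant '[[[0.003,0,0],[0,0,0],0.01],[[0.004,0,0],[0,0,0],0.01],[[0.004,0,0],[0,0,0],0.01]]'
```

```text
time: 7.97
tool_pos: [517.9, 198.1, 372.0]
tcp_rot: [3.141, 0.001, 1.785]
contact_force: [3.8, -2.7, -0.9]
grip_width: 23.5
time: 8.22
tool_pos: [517.7, 199.3, 372.0]
tcp_rot: [3.141, 0.008, 1.785]
contact_force: [7.3, -18.4, 0.1]
grip_width: 23.1
```

```bash
python3 -m pendant '[[[-0.001,0,0],[0,0,0],0.08],[[-0.001,0,0],[0,0,0],0.08],[[-0.001,0,0],[0,0,0],0.08],[[-0.001,0,0],[0,0,0],0.08],[[-0.001,0,0],[0,0,0],0.08],[[-0.001,0,0],[0,0,0],0.08],[[-0.001,0,-0.04],[0,0,0],0.08],[[-0.001,0,-0.08],[0,0,0],0.08],[[-0.001,0,-0.08],[0,0,0],0.08],[[-0.001,0,-0.08],[0,0,0],0.08]]'
python3 - <<'E'
from vis import *
go([413.8,-330,280],15)
c=capture("side");print("bottle base",ray(c,[(398,457),(280,478),(372,212)],0).round())
for q in blobs(c,"red",10):print(cv2.boundingRect(q))
show("orange",14,("side",),100)
E
```

```text
time: 9.05
tool_pos: [517.0, 201.6, 454.3]
tcp_rot: [3.136, -0.0, 1.786]
contact_force: [-1.4, 0.4, -0.3]
grip_width: 79.8
shift m [-0.4973 -0.2145  0.0139] turn [ 0.0043 -0.0046  1.5243] tcp [517.  201.6 454.3] [ 1.7968e+02 -2.0000e-02  1.0234e+02]
bottle base [[ 632. -459.    0.]
 [ 401. -463.    0.]
 [ 738.  223.    0.]]
(329, 223, 30, 17)
(274, 190, 11, 9)
(320, 179, 10, 9)
(295, 161, 8, 22)
(351, 95, 51, 41)
orange side px 284 324 area 295.0 xyWH,deg [434.6, -135.2, 86.4, 35.5, -88.7]
orange side px 281 284 area 296.5 xyWH,deg [442.6, -17.6, 87.4, 36.5, -76.6]
```

```bash
python3 -m pendant '[[[-0.03,-0.013,0],[0,0,0.06],0.02],[[-0.06,-0.026,0],[0,0,0.15],0.02],[[-0.5,-0.214,0],[0,0,1.52],0.0],[[-0.5,-0.214,0],[0,0,1.52],0.0],[[-0.5,-0.214,0],[0,0,1.52],0.0],[[-0.5,-0.214,0],[0,0,1.52],0.0],[[-0.5,-0.214,0],[0,0,1.52],0.0],[[-0.5,-0.214,0],[0,0,1.52],0.0],[[-0.5,-0.214,0],[0,0,1.52],0.0],[[-0.5,-0.214,0],[0,0,1.52],0.0]]'
python3 -c "
from vis import *
go([413.8,-330,34],15)"
```

```text
time: 9.98
tool_pos: [440.8, -191.9, 450.2]
tcp_rot: [-3.139, 0.001, 0.63]
contact_force: [0.9, 0.1, -0.7]
grip_width: 18.4
shift m [-0.103   0.0964  0.2571] turn [-0.0026  0.0013  0.3679] tcp [ 440.8 -191.9  450.2] [-1.7984e+02  5.0000e-02  3.6080e+01]
```

```bash
python3 -m pendant '[[[-0.103,0.096,0],[0,0,0.367],0],[[-0.103,0.096,0],[0,0,0.367],0],[[-0.103,0.096,0],[0,0,0.367],0],[[-0.103,0.096,0.15],[0,0,0.367],0],[[-0.103,0.096,0.22],[0,0,0.367],0],[[-0.103,0.096,0.22],[0,0,0.367],0],[[-0.103,0.096,0.22],[0,0,0.367],0],[[-0.103,0.096,0.22],[0,0,0.367],0],[[-0.103,0.096,0.257],[0,0,0.367],0],[[-0.103,0.096,0.257],[0,0,0.367],0]]'
python3 - <<'E'
from vis import *
go([413.8,-330,34],15)
c=capture("side");cv2.imwrite("pics/m1.png",cv2.resize(c["color"][300:480,240:440],(800,720))[:600,:,::-1])
E
```

```text
time: 10.82
tool_pos: [413.6, -326.4, 187.4]
tcp_rot: [-3.129, 0.007, 0.268]
contact_force: [-2.0, -0.1, -0.7]
grip_width: 0.5
shift m [-0.0008  0.0035 -0.0057] turn [-0.0128  0.0068  0.0066] tcp [ 413.6 -326.4  187.4] [-179.26    0.39   15.38]
```

View pics/m1.png

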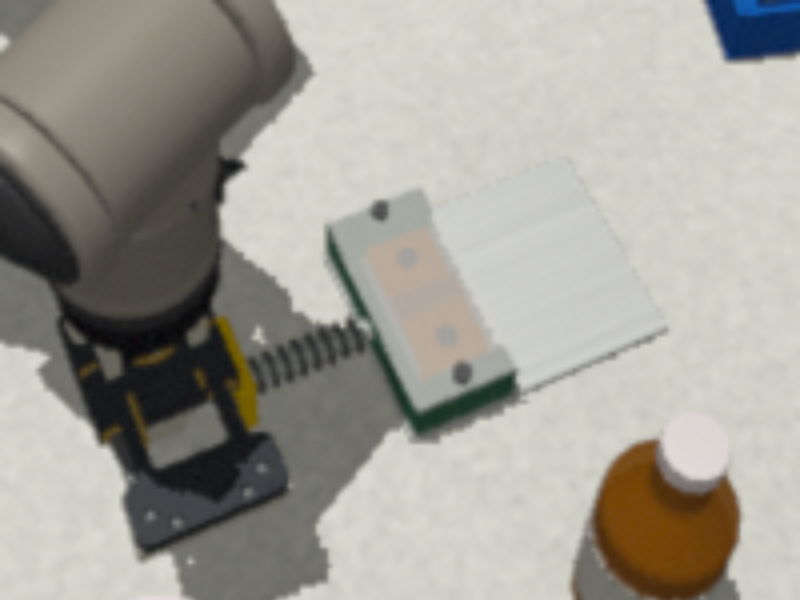

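The gripper is behind the pad at px (235,370) in this crop. The casting shows in the pocket under the clear roof. Pushing now.

```bash
python3 -m pendant '[[[0.01,0.003,-0.004],[0,0,0],0],[[0.02,0.003,-0.004],[0,0,0.006],0],[[0.03,0.003,-0.004],[0,0,0.006],0],[[0.04,0.003,-0.004],[0,0,0.006],0],[[0.05,0.003,-0.004],[0,0,0.006],0],[[0.06,0.003,-0.004],[0,0,0.006],0],[[0.07,0.003,-0.004],[0,0,0.006],0],[[0.08,0.003,-0.004],[0,0,0.006],0],[[0.08,0.003,-0.004],[0,0,0.006],0]]'
python3 -m pendant '[[[0.004,0,0],[0,0,0],0],[[0.008,0,0],[0,0,0],0],[[0.008,0,0],[0,0,0],0]]'
python3 -m pendant '[[[0.003,0,0],[0,0,0],0],[[0.005,0,0],[0,0,0],0],[[0.005,0,0],[0,0,0],0]]'
```

```text
time: 11.62
tool_pos: [495.4, -310.2, 200.2]
tcp_rot: [3.139, -0.0, 0.265]
contact_force: [-6.2, -5.2, 3.3]
grip_width: 0.5
time: 11.87
tool_pos: [502.1, -308.4, 200.1]
tcp_rot: [3.14, 0.001, 0.264]
contact_force: [-7.1, -3.8, 3.8]
grip_width: 0.5
time: 12.12
tool_pos: [506.6, -307.2, 200.1]
tcp_rot: [3.14, 0.001, 0.264]
contact_force: [-8.0, -5.4, 3.3]
grip_width: 0.7
```

```bash
python3 -m pendant '[[[0.003,0,0],[0,0,0],0],[[0.004,0,0],[0,0,0],0],[[0.004,0,0],[0,0,0],0]]'
python3 -m pendant '[[[0.003,0,0],[0,0,0],0],[[0.004,0,0],[0,0,0],0],[[0.004,0,0],[0,0,0],0]]'
```

```text
time: 12.37
tool_pos: [508.4, -306.9, 200.1]
tcp_rot: [3.142, 0.006, 0.264]
contact_force: [-18.6, -8.3, 8.8]
grip_width: 0.4
time: 12.62
tool_pos: [509.6, -306.9, 200.1]
tcp_rot: [-3.139, 0.013, 0.264]
contact_force: [-36.1, -13.9, 16.5]
grip_width: 0.5
```

```bash
python3 -m pendant '[[[-0.02,0,0],[0,0,0],0],[[-0.05,0,0],[0,0,0],0],[[-0.08,0,0],[0,0,0],0],[[-0.12,0,0],[0,0,0],0.02],[[-0.12,0,0],[0,0,0],0.05],[[-0.12,0,-0.1],[0,0,0],0.09],[[-0.12,0,-0.1],[0,0,0],0.09],[[-0.12,0,-0.1],[0,0,0],0.09]]'
python3 - <<'E'
from vis import *
show("orange",24,("side",),100)
c=capture("side")
for q in blobs(c,"orange",100):
  if cv2.boundingRect(q)[0]>310 and cv2.boundingRect(q)[1]<400: print("cast0",rect(c,q,34),rect(c,q,22))
cv2.imwrite("pics/m2.png",cv2.resize(c["color"][300:480,240:440],(800,720))[:600,:,::-1])
E
```

```text
time: 13.28
tool_pos: [399.6, -336.4, 304.3]
tcp_rot: [3.135, -0.004, 0.263]
contact_force: [0.9, -1.6, 0.5]
grip_width: 29.3
orange side px 377 370 area 365.0 xyWH,deg [626.6, -273.9, 81.1, 39.0, -75.9]
cast0 [624.4, -278.7, 80.4, 38.6, -75.2] [626.9, -272.9, 81.5, 39.1, -75.2]
```

View pics/m2.png

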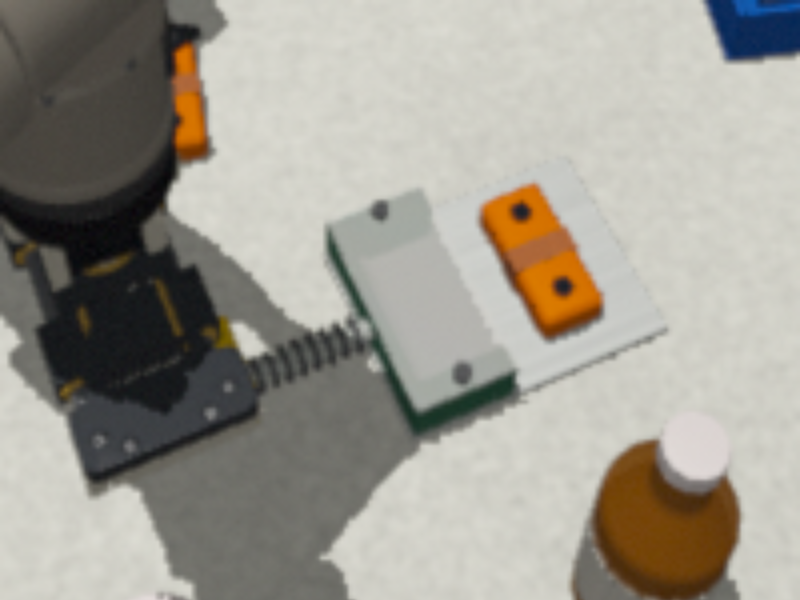

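cast0 lies on the deck at crop (540,262), so its centre is at about (626,-274), and the ejector has sprung back. I'll take it lengthwise (80 mm), because there's little room for a finger between it and the block.

```bash
python3 -c "
from vis import *
go([626.3,-274,90],15)"
```

```text
shift m [ 0.2347 -0.0016  0.0555] turn [ 0.0082 -0.0047  0.0015] tcp [ 399.7 -336.3  303.4] [179.53  -0.27  15.09]
```

```bash
python3 -m pendant '[[[0.235,-0.0015,0],[0,0,0.0015],0.0918],[[0.235,-0.0015,0],[0,0,0.0015],0.0918],[[0.235,-0.0015,0],[0,0,0.0015],0.0918],[[0.235,-0.0015,0],[0,0,0.0015],0.0918],[[0.235,-0.0015,0],[0,0,0.0015],0.0918],[[0.235,-0.0015,0],[0,0,0.0015],0.0918],[[0.235,-0.0015,0.054],[0,0,0.0015],0.0918],[[0.235,-0.0015,0.054],[0,0,0.0015],0.0918],[[0.235,-0.0015,0.054],[0,0,0.0015],0.0918],[[0.235,-0.0015,0.054],[0,0,0.0015],0.0918]]'
python3 - <<'E'
from vis import *
go([626.3,-274,29],15)
c=capture("side");cv2.imwrite("pics/m3.png",cv2.resize(c["color"][300:420,300:460],(800,600))[:,:,::-1])
E
```

```text
time: 14.22
tool_pos: [624.5, -273.2, 243.8]
tcp_rot: [-3.139, 0.002, 0.261]
contact_force: [0.6, -1.0, 0.4]
grip_width: 91.4
shift m [0.0017 0.0014 0.0558] turn [-0.0024  0.0022 -0.0006] tcp [ 624.5 -273.2  243.8] [-1.7986e+02  1.2000e-01  1.4970e+01]
```

View pics/m3.png

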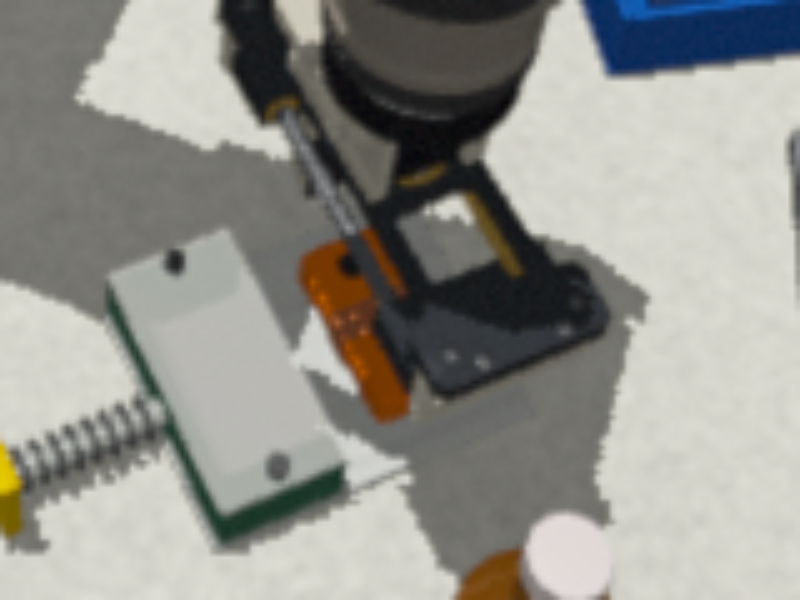

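The near finger is coming down just past the casting's lower end, at about (425,400). I'll descend gently and watch the force.

```bash
python3 -m pendant '[[[0.001,0.001,0.015],[0,0,0],0.0918],[[0.001,0.001,0.03],[0,0,0],0.0918],[[0.001,0.001,0.038],[0,0,0],0.0918],[[0.001,0.001,0.038],[0,0,0],0.0918]]'
python3 -m pendant '[[[0,0,0.006],[0,0,0],0.0918],[[0,0,0.012],[0,0,0],0.0918],[[0,0,0.016],[0,0,0],0.0918],[[0,0,0.016],[0,0,0],0.0918]]'
```

```text
time: 14.6
tool_pos: [625.5, -274.6, 206.5]
tcp_rot: [-3.141, 0.001, 0.26]
contact_force: [0.1, -0.7, -0.6]
grip_width: 91.5
time: 14.93
tool_pos: [625.9, -274.2, 190.0]
tcp_rot: [-3.141, 0.001, 0.261]
contact_force: [-0.9, 0.2, -0.8]
grip_width: 91.6
```

```bash
python3 -m pendant '[[[0,0,0.001],[0,0,0],0.06],[[0,0,0.001],[0,0,0],0.06],[[0,0,0.001],[0,0,0],0.06],[[0,0,0.001],[0,0,0],0.06],[[0,0,0.001],[0,0,0],0.06],[[0,0,0.001],[0,0,0],0.06]]'
python3 -m pendant '[[[0,0,-0.03],[0,0,0],0.06],[[0,0,-0.07],[0,0,0],0.06],[[0,0,-0.11],[0,0,0],0.06],[[0,0,-0.15],[0,0,0],0.06],[[0,0,-0.19],[0,0,0],0.06],[[0,0,-0.2],[0,0,0],0.06],[[0,0,-0.2],[0,0,0],0.06]]'
python3 -c "
from vis import *
go([481,364,400],12.5)"
```

```text
time: 15.43
tool_pos: [626.1, -274.2, 189.8]
tcp_rot: [3.142, -0.0, 0.261]
contact_force: [-0.1, 0.4, -0.2]
grip_width: 79.6
time: 16.02
tool_pos: [626.3, -274.3, 394.7]
tcp_rot: [3.135, -0.006, 0.261]
contact_force: [0.7, -1.6, -1.4]
grip_width: 79.6
shift m [ 0.0256 -0.6531 -0.1682] turn [ 0.0061 -0.0065  0.0432] tcp [ 626.3 -274.3  394.7] [179.64  -0.37  14.97]
```

```bash
python3 -m pendant '[[[0.001,-0.02,-0.03],[0,0,-0.05],0.06],[[0.002,-0.05,-0.05],[0,0,-0.15],0.06],[[0.003,-0.085,-0.07],[0,0,-0.25],0.06],[[0.005,-0.12,-0.09],[0,0,-0.35],0.06],[[0.006,-0.155,-0.11],[0,0,-0.45],0.06],[[0.008,-0.19,-0.12],[0,0,-0.55],0.06],[[0.009,-0.225,-0.13],[0,0,-0.65],0.06],[[0.01,-0.26,-0.14],[0,0,-0.75],0.06],[[0.011,-0.295,-0.14],[0,0,-0.85],0.06],[[0.013,-0.33,-0.14],[0,0,-0.95],0.06]]'
python3 -c "
from vis import *
go([481,364,375],102.5)"
```

```text
time: 16.85
tool_pos: [552.9, 49.4, 528.0]
tcp_rot: [-3.139, 0.001, 1.216]
contact_force: [1.0, 0.6, -0.5]
grip_width: 80.0
shift m [ 0.27   -0.1767 -0.0058] turn [-0.0025  0.     -0.5729] tcp [552.9  49.4 528. ] [-1.7986e+02  4.0000e-02  6.9670e+01]
```

```bash
python3 -m pendant '[[[0.027,-0.018,-0.005],[0,0,-0.1],0.06],[[0.06,-0.038,-0.005],[0,0,-0.2],0.06],[[0.09,-0.058,-0.005],[0,0,-0.3],0.06],[[0.12,-0.078,-0.005],[0,0,-0.4],0.06],[[0.15,-0.098,-0.005],[0,0,-0.5],0.06],[[0.18,-0.118,-0.005],[0,0,-0.573],0.06],[[0.21,-0.138,-0.005],[0,0,-0.573],0.06],[[0.24,-0.158,-0.005],[0,0,-0.573],0.06],[[0.27,-0.177,-0.005],[0,0,-0.573],0.06],[[0.27,-0.177,-0.005],[0,0,-0.573],0.06]]'
python3 - <<'E'
from vis import *
go([481,364,300],102.5)
W=np.zeros((480,800,3),np.uint8)
a=capture("side")["color"][40:220,200:350];b=capture("top")["color"][160:320,90:250]
W[:480,:400]=cv2.resize(a,(400,480));W[:400,400:]=cv2.resize(b,(400,400))
cv2.imwrite("pics/h3.png",W[:,:,::-1])
E
```

```text
time: 17.68
tool_pos: [481.0, 368.3, 531.3]
tcp_rot: [-3.137, -0.001, 1.79]
contact_force: [-0.2, -0.4, -2.1]
grip_width: 79.8
shift m [-0.0043 -0.0006  0.0723] turn [-0.0051 -0.0013  0.0014] tcp [481.  368.3 531.3] [-1.7971e+02 -7.0000e-02  1.0258e+02]
```

View pics/h3.png

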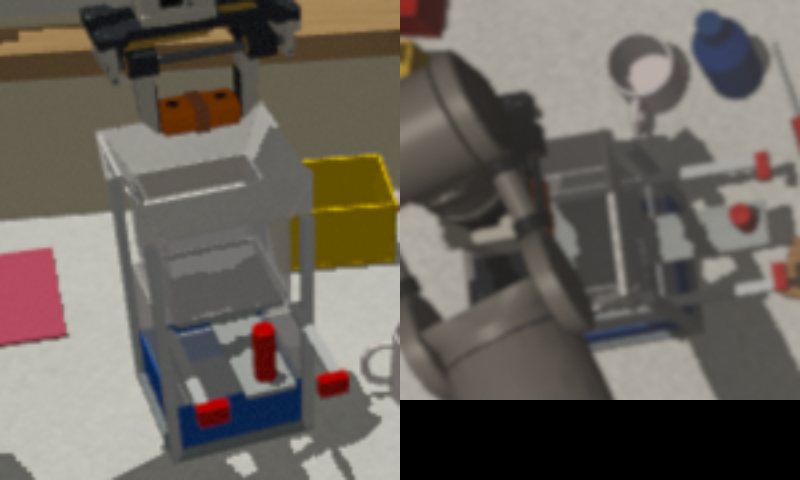

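The casting is held above the mouth, centred sideways at crop (200,110). Lowering and releasing.

```bash
python3 -m pendant '[[[-0.002,0,0.02],[0,0,0],0.06],[[-0.002,0,0.04],[0,0,0],0.06],[[-0.002,0,0.058],[0,0,0],0.06],[[-0.002,0,0.058],[0,0,0],0.06],[[-0.002,0,0.058],[0,0,0],0.088],[[-0.002,0,0.058],[0,0,0],0.088],[[-0.002,0,0.058],[0,0,0],0.088],[[-0.002,0,0.058],[0,0,0],0.088],[[-0.002,0,0.058],[0,0,0],0.088]]'
python3 -m pendant '[[[0,0,-0.04],[0,0,0],0.088],[[0,0,-0.065],[0,0,0],0.088],[[0,0,-0.065],[0,0,0],0.088]]'
python3 - <<'E'
from vis import *
a=capture("side")["color"][40:220,200:350]
cv2.imwrite("pics/h4.png",cv2.resize(a,(500,600))[:,:,::-1])
show("orange",14,("side",),60)
go([435,-135,250],1.5); go([443,-17.5,250],13)
E
```

```text
time: 18.53
tool_pos: [483.2, 360.9, 477.7]
tcp_rot: [3.14, -0.001, 1.784]
contact_force: [-0.1, -0.0, 0.3]
grip_width: 88.0
time: 18.78
tool_pos: [482.6, 360.8, 548.3]
tcp_rot: [3.131, -0.003, 1.785]
contact_force: [1.5, 0.4, 0.9]
grip_width: 87.6
orange side px 284 324 area 294.5 xyWH,deg [434.5, -135.2, 86.5, 35.4, -88.4]
orange side px 281 284 area 344.0 xyWH,deg [442.6, -17.6, 87.4, 36.5, -76.6]
shift m [-0.4746 -0.1524  0.1332] turn [ 1.4000e-03 -3.5000e-03  1.7583e+00] tcp [482.9 360.9 543.1] [ 1.7982e+02 -6.0000e-02  1.0225e+02]
shift m [-0.3615 -0.1197  0.1334] turn [ 0.0017 -0.0033  1.5576] tcp [482.9 360.9 543.1] [ 1.7982e+02 -6.0000e-02  1.0225e+02]
```

View pics/h4.png

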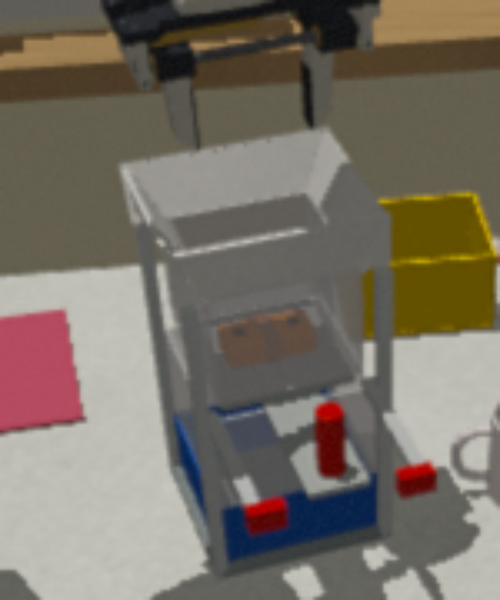

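cast0 rests on the gate at crop (265,335). Next is loose casting A at (443,-17.5), gripped across its width.

```bash
python3 -m pendant '[[[-0.03,0,0],[0,0,0],0.056],[[-0.06,0,0],[0,0,-0.02],0.056],[[-0.362,-0.12,0.13],[0,0,-0.02],0.056],[[-0.362,-0.12,0.13],[0,0,-0.02],0.056],[[-0.362,-0.12,0.13],[0,0,-0.02],0.056],[[-0.362,-0.12,0.13],[0,0,-0.02],0.056],[[-0.362,-0.12,0.13],[0,0,-0.02],0.056],[[-0.362,-0.12,0.13],[0,0,-0.02],0.056],[[-0.362,-0.12,0.13],[0,0,-0.02],0.056],[[-0.362,-0.12,0.13],[0,0,-0.02],0.056]]'
python3 -c "
from vis import *
go([443,-17.5,60],103.4)"
```

```text
time: 19.72
tool_pos: [443.8, -4.4, 416.3]
tcp_rot: [-3.14, -0.001, 1.805]
contact_force: [0.7, 0.8, -0.3]
grip_width: 56.2
shift m [-0.0127 -0.0035  0.1973] turn [-0.0013 -0.0006  0.    ] tcp [443.8  -4.4 416.3] [-1.7992e+02 -4.0000e-02  1.0340e+02]
```

```bash
python3 -m pendant '[[[-0.013,-0.0035,0.04],[0,0,0],0.056],[[-0.013,-0.0035,0.19],[0,0,0],0.056],[[-0.013,-0.0035,0.19],[0,0,0],0.056],[[-0.013,-0.0035,0.19],[0,0,0],0.056],[[-0.013,-0.0035,0.19],[0,0,0],0.056],[[-0.013,-0.0035,0.19],[0,0,0],0.056],[[-0.013,-0.0035,0.19],[0,0,0],0.056],[[-0.013,-0.0035,0.19],[0,0,0],0.056]]'
python3 - <<'E'
from vis import *
go([443,-17.5,22],103.4)
c=capture("side");cv2.imwrite("pics/a1.png",cv2.resize(c["color"][210:370,200:360],(600,600))[:,:,::-1])
show("orange",14,("side",),60)
E
```

```text
time: 20.38
tool_pos: [445.1, -16.4, 228.9]
tcp_rot: [3.14, 0.001, 1.805]
contact_force: [0.6, 0.0, 0.3]
grip_width: 55.9
shift m [-0.0006 -0.0024  0.0479] turn [ 0.0013  0.0005 -0.0002] tcp [445.1 -16.4 228.9] [1.7993e+02 3.0000e-02 1.0339e+02]
orange side px 282 320 area 136.0 xyWH,deg [434.2, -123.7, 65.1, 35.2, -88.7]
orange side px 281 285 area 338.0 xyWH,deg [442.4, -17.4, 88.1, 37.7, -77.9]
```

View pics/a1.png

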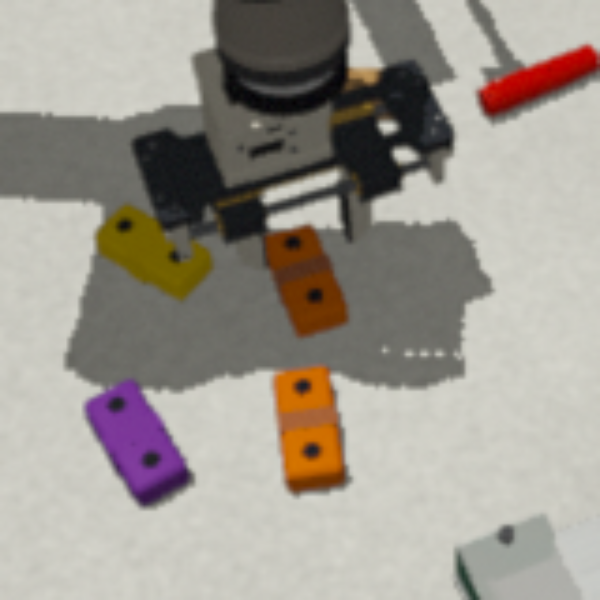

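Casting A is between the fingers at crop (305,280). Lowering and gripping.

```bash
python3 -m pendant '[[[-0.001,-0.002,0.02],[0,0,0],0.056],[[-0.001,-0.002,0.04],[0,0,0],0.056],[[-0.001,-0.002,0.047],[0,0,0],0.056],[[-0.001,-0.002,0.047],[0,0,0],0.02],[[-0.001,-0.002,0.047],[0,0,0],0.02],[[-0.001,-0.002,0.047],[0,0,0],0.02],[[-0.001,-0.002,0.047],[0,0,0],0.02],[[-0.001,-0.002,0.047],[0,0,0],0.02],[[-0.001,-0.002,0.047],[0,0,0],0.02],[[-0.001,-0.002,0.047],[0,0,0],0.02]]'
python3 -m pendant '[[[0,0,-0.03],[0,0,0],0.02],[[0,0,-0.06],[0,0,0],0.02],[[0,0,-0.1],[0,0,0],0.02],[[0,0,-0.14],[0,0,0],0.02],[[0,0,-0.18],[0,0,0],0.02],[[0,0,-0.22],[0,0,0],0.02],[[0,0,-0.26],[0,0,0],0.02],[[0,0,-0.3],[0,0,0],0.02],[[0,0,-0.34],[0,0,0],0.02],[[0,0,-0.35],[0,0,0],0.02]]'
python3 -c "
from vis import *
go([481,366,375],102.5)"
```

```text
time: 21.32
tool_pos: [443.5, -17.9, 182.1]
tcp_rot: [3.139, 0.001, 1.804]
contact_force: [-0.1, -1.0, 7.3]
grip_width: 37.8
time: 22.15
tool_pos: [442.3, -17.6, 537.7]
tcp_rot: [3.132, 0.005, 1.804]
contact_force: [0.5, 0.2, -0.6]
grip_width: 37.4
shift m [0.3642 0.1265 0.0033] turn [0.0101 0.0046 0.0155] tcp [442.3 -17.6 537.7] [179.42   0.27 103.39]
```

```bash
python3 -m pendant '[[[0.03,0.01,0],[0,0,0],0.02],[[0.065,0.023,0],[0,0,0],0.02],[[0.1,0.035,0],[0,0,0],0.02],[[0.138,0.048,0],[0,0,0],0.02],[[0.176,0.061,0],[0,0,0],0.02],[[0.214,0.074,0],[0,0,0.015],0.02],[[0.252,0.088,0],[0,0,0.015],0.02],[[0.29,0.101,0],[0,0,0.015],0.02],[[0.328,0.114,0],[0,0,0.015],0.02],[[0.362,0.1265,0],[0,0,0.015],0.02]]'
python3 -m pendant '[[[0,0,0],[0,0,0],0.02],[[0,0,0],[0,0,0],0.02],[[0,0,0],[0,0,0],0.02]]'
python3 - <<'E'
from vis import *
go([481,366,296],102.5)
show("orange",14,("side",),60)
E
```

```text
time: 22.98
tool_pos: [481.5, 365.9, 531.2]
tcp_rot: [3.142, -0.0, 1.79]
contact_force: [0.0, -1.2, -1.6]
grip_width: 37.7
time: 23.23
tool_pos: [482.1, 363.4, 530.9]
tcp_rot: [-3.141, 0.001, 1.79]
contact_force: [-0.9, 0.2, -0.4]
grip_width: 37.7
shift m [ 0.0028 -0.0004  0.0759] turn [-0.0005  0.0006  0.0008] tcp [482.1 363.4 530.9] [-1.7997e+02  3.0000e-02  1.0254e+02]
orange side px 284 324 area 295.0 xyWH,deg [434.5, -135.4, 86.1, 35.4, -88.4]
orange side px 276 83 area 231.0 xyWH,deg [514.8, 1038.8, 181.5, 61.1, -89.3]
```

```bash
python3 -m pendant '[[[0.003,0,0.02],[0,0,0],0.02],[[0.003,0,0.045],[0,0,0],0.02],[[0.003,0,0.065],[0,0,0],0.02],[[0.003,0,0.074],[0,0,0],0.02],[[0.003,0,0.074],[0,0,0],0.02],[[0.003,0,0.074],[0,0,0],0.056],[[0.003,0,0.074],[0,0,0],0.056],[[0.003,0,0.074],[0,0,0],0.056],[[0.003,0,0.074],[0,0,0],0.056],[[0.003,0,0.074],[0,0,0],0.056]]'
python3 -m pendant '[[[0,0,-0.04],[0,0,0],0.056],[[0,0,-0.075],[0,0,0],0.056],[[0,0,-0.075],[0,0,0],0.056]]'
python3 - <<'E'
from vis import *
a=capture("side")["color"][40:360,200:360]
cv2.imwrite("pics/h5.png",cv2.resize(a,(300,600))[:,:,::-1])
show("orange",14,("side",),60)
go([434.8,-135,250],91.5)
E
```

```text
time: 24.12
tool_pos: [481.6, 366.5, 457.8]
tcp_rot: [3.14, -0.001, 1.789]
contact_force: [0.6, 0.3, -0.3]
grip_width: 55.7
time: 24.37
tool_pos: [481.1, 366.4, 539.9]
tcp_rot: [3.129, -0.004, 1.789]
contact_force: [0.3, -0.4, 0.8]
grip_width: 56.3
orange side px 284 323 area 299.0 xyWH,deg [434.6, -135.4, 86.1, 35.5, -88.5]
shift m [-0.4796 -0.1548  0.1236] turn [ 0.0041 -0.0018  0.1925] tcp [481.4 366.5 533.9] [ 1.7976e+02 -8.0000e-02  1.0253e+02]
```

View pics/h5.png

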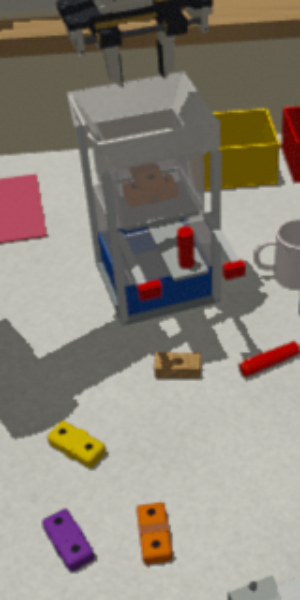

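Two castings are in the chute, at about (145,185). Now casting B.

```bash
python3 -m pendant '[[[-0.03,-0.005,0],[0,0,0],0.056],[[-0.06,-0.01,0],[0,0,0.05],0.056],[[-0.48,-0.155,0.12],[0,0,0.19],0.056],[[-0.48,-0.155,0.12],[0,0,0.19],0.056],[[-0.48,-0.155,0.12],[0,0,0.19],0.056],[[-0.48,-0.155,0.12],[0,0,0.19],0.056],[[-0.48,-0.155,0.12],[0,0,0.19],0.056],[[-0.48,-0.155,0.12],[0,0,0.19],0.056],[[-0.48,-0.155,0.12],[0,0,0.19],0.056],[[-0.48,-0.155,0.12],[0,0,0.19],0.056]]'
python3 - <<'E'
from vis import *
show("orange",14,("side",),60)
go([434.8,-135,70],91.5)
E
```

```text
time: 25.3
tool_pos: [447.2, -15.5, 443.6]
tcp_rot: [-3.14, -0.0, 1.6]
contact_force: [0.9, -0.3, -0.5]
grip_width: 56.0
orange side px 282 324 area 170.5 xyWH,deg [434.5, -134.8, 87.3, 35.4, -88.4]
shift m [-0.1128 -0.0134  0.2129] turn [-0.0059  0.0031 -0.0019] tcp [446.7 -21.2 441.4] [-179.66    0.18   91.39]
```

```bash
python3 -m pendant '[[[-0.04,-0.0135,0.04],[0,0,0],0.056],[[-0.113,-0.0135,0.2],[0,0,0],0.056],[[-0.113,-0.0135,0.2],[0,0,0],0.056],[[-0.113,-0.0135,0.2],[0,0,0],0.056],[[-0.113,-0.0135,0.2],[0,0,0],0.056],[[-0.113,-0.0135,0.2],[0,0,0],0.056],[[-0.113,-0.0135,0.2],[0,0,0],0.056],[[-0.113,-0.0135,0.2],[0,0,0],0.056],[[-0.113,-0.0135,0.2],[0,0,0],0.056]]'
python3 - <<'E'
from vis import *
show("orange",14,("side",),60)
go([434.8,-135,22],91.5)
E
```

```text
time: 26.1
tool_pos: [438.3, -126.7, 245.9]
tcp_rot: [3.141, 0.0, 1.599]
contact_force: [0.6, -0.3, 0.9]
grip_width: 56.0
orange side px 282 324 area 421.5 xyWH,deg [434.2, -135.2, 86.5, 35.2, -88.7]
shift m [-0.0082 -0.0041  0.0654] turn [0.0021 0.0008 0.0031] tcp [ 438.5 -126.7  246.4] [1.7988e+02 4.0000e-02 9.1680e+01]
```

```bash
python3 -m pendant '[[[-0.008,-0.004,0.02],[0,0,0],0.056],[[-0.008,-0.004,0.04],[0,0,0],0.056],[[-0.008,-0.004,0.058],[0,0,0],0.056],[[-0.008,-0.004,0.064],[0,0,0],0.056],[[-0.008,-0.004,0.064],[0,0,0],0.02],[[-0.008,-0.004,0.064],[0,0,0],0.02],[[-0.008,-0.004,0.064],[0,0,0],0.02],[[-0.008,-0.004,0.064],[0,0,0],0.02],[[-0.008,-0.004,0.064],[0,0,0],0.02],[[-0.008,-0.004,0.064],[0,0,0],0.02]]'
python3 -m pendant '[[[0,0,0],[0,0,0],0.02],[[0,0,-0.03],[0,0,0],0.02],[[0,0,-0.07],[0,0,0],0.02],[[0,0,-0.11],[0,0,0],0.02],[[0,0,-0.15],[0,0,0],0.02],[[0,0,-0.19],[0,0,0],0.02],[[0,0,-0.23],[0,0,0],0.02],[[0,0,-0.27],[0,0,0],0.02],[[0,0,-0.31],[0,0,0],0.02],[[0,0,-0.34],[0,0,0],0.02]]'
python3 -m pendant '[[[0,0,-0.01],[0,0,0],0.02],[[0,0,-0.01],[0,0,0],0.02]]'
python3 -c "
from vis import *
go([481,366,375],102.5)"
```

```text
time: 26.98
tool_pos: [434.8, -135.4, 182.3]
tcp_rot: [3.139, 0.001, 1.599]
contact_force: [0.5, 1.6, 6.7]
grip_width: 38.3
time: 27.82
tool_pos: [433.3, -134.9, 525.2]
tcp_rot: [3.138, 0.002, 1.599]
contact_force: [0.9, -0.0, -1.4]
grip_width: 37.6
time: 27.98
tool_pos: [433.8, -135.1, 534.5]
tcp_rot: [3.135, 0.003, 1.599]
contact_force: [-0.0, 0.6, -2.2]
grip_width: 37.8
shift m [ 0.4995  0.0615 -0.0007] turn [ 0.0059  0.0039 -0.1896] tcp [ 433.8 -135.1  534.5] [179.64   0.19  91.63]
```

```bash
python3 -m pendant '[[[0.03,0.004,0],[0,0,0],0.02],[[0.065,0.008,0],[0,0,0],0.02],[[0.1,0.012,0],[0,0,-0.05],0.02],[[0.135,0.016,0],[0,0,-0.1],0.02],[[0.17,0.021,0],[0,0,-0.15],0.02],[[0.205,0.025,0],[0,0,-0.19],0.02],[[0.24,0.03,0],[0,0,-0.19],0.02],[[0.275,0.034,0],[0,0,-0.19],0.02],[[0.31,0.038,0],[0,0,-0.19],0.02],[[0.345,0.042,0],[0,0,-0.19],0.02]]'
python3 -c "
from vis import *
go([481,366,375],102.5)"
```

```text
time: 28.82
tool_pos: [465.9, 212.4, 529.6]
tcp_rot: [-3.139, 0.0, 1.789]
contact_force: [1.7, -0.7, -0.2]
grip_width: 37.9
shift m [ 0.1467  0.048  -0.0045] turn [-0.0023  0.0002  0.0004] tcp [465.9 212.4 529.6] [-1.7987e+02  1.0000e-02  1.0252e+02]
```

```bash
python3 -m pendant '[[[0.035,0.012,0],[0,0,0],0.02],[[0.07,0.024,0],[0,0,0],0.02],[[0.105,0.036,0],[0,0,0],0.02],[[0.135,0.046,0],[0,0,0],0.02],[[0.145,0.048,0],[0,0,0],0.02],[[0.145,0.048,0],[0,0,0],0.02],[[0.145,0.048,0],[0,0,0],0.02]]'
python3 - <<'E'
from vis import *
go([481,366,298],102.5)
show("orange",14,("side",),60)
E
```

```text
time: 29.4
tool_pos: [481.7, 362.5, 529.7]
tcp_rot: [-3.139, 0.001, 1.79]
contact_force: [-1.0, -0.6, -1.7]
grip_width: 37.7
shift m [0.0037 0.0002 0.0727] turn [-0.0024  0.0014  0.0011] tcp [481.7 362.5 529.7] [-1.7986e+02  8.0000e-02  1.0256e+02]
orange side px 276 84 area 232.0 xyWH,deg [514.1, 1030.9, 180.4, 60.9, -89.3]
```

```bash
python3 -m pendant '[[[0.003,0,0.02],[0,0,0],0.02],[[0.003,0,0.045],[0,0,0],0.02],[[0.003,0,0.065],[0,0,0],0.02],[[0.003,0,0.072],[0,0,0],0.02],[[0.003,0,0.072],[0,0,0],0.02],[[0.003,0,0.072],[0,0,0],0.056],[[0.003,0,0.072],[0,0,0],0.056],[[0.003,0,0.072],[0,0,0],0.056],[[0.003,0,0.072],[0,0,0],0.056],[[0.003,0,0.072],[0,0,0],0.056]]'
python3 -m pendant '[[[0,0,-0.04],[0,0,0],0.056],[[0,0,-0.075],[0,0,0],0.056],[[0,0,-0.075],[0,0,0],0.056]]'
python3 - <<'E'
from vis import *
a=capture("side")["color"];b=capture("top")["color"]
W=np.zeros((600,800,3),np.uint8)
W[:,:310]=cv2.resize(a[40:360,200:365],(310,600));W[:368,310:]=cv2.resize(b,(490,368))
cv2.imwrite("pics/h6.png",W[:,:,::-1])
show("orange",14,("side",),40)
go([518,199,300],102.5)
E
```

```text
time: 30.28
tool_pos: [481.1, 365.6, 459.9]
tcp_rot: [3.14, -0.0, 1.789]
contact_force: [-0.6, 0.5, -0.3]
grip_width: 55.9
time: 30.53
tool_pos: [480.6, 365.4, 541.9]
tcp_rot: [3.129, -0.004, 1.79]
contact_force: [0.7, -0.1, 0.8]
grip_width: 55.9
shift m [-1.706e-01 -1.000e-04  7.520e-02] turn [ 0.0008 -0.0003  0.0005] tcp [481.  365.6 534.2] [ 1.7995e+02 -2.0000e-02  1.0253e+02]
```

View pics/h6.png

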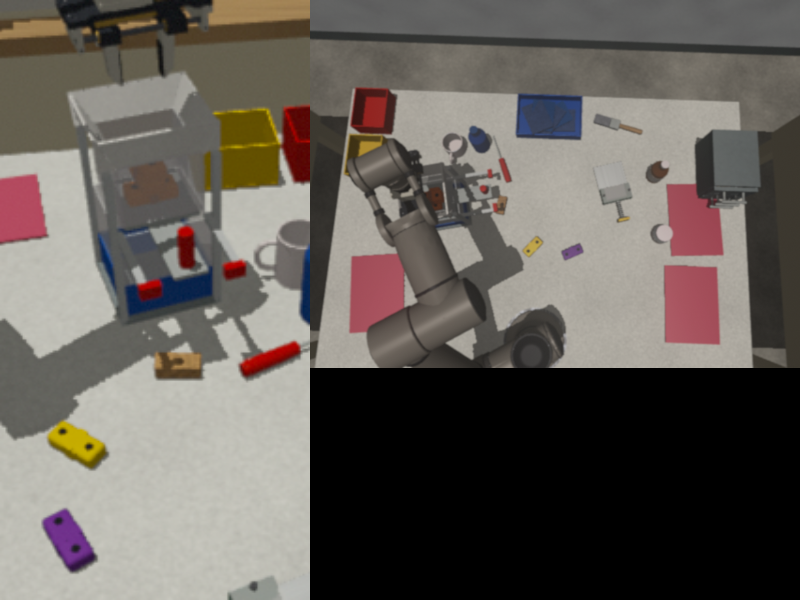

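All castings are loaded (the stack is at side (150,182) and the chute shows orange in the top view), and no orange is left on the bench. Going to the handle now.

```bash
python3 -m pendant '[[[-0.03,0,0],[0,0,0],0.07],[[-0.17,0,0],[0,0,0],0.07],[[-0.17,0,0],[0,0,0],0.07],[[-0.17,0,0],[0,0,0],0.07],[[-0.17,0,0],[0,0,0],0.07],[[-0.17,0,0],[0,0,0],0.07],[[-0.17,0,0.05],[0,0,0],0.07],[[-0.17,0,0.08],[0,0,0],0.07],[[-0.17,0,0.08],[0,0,0],0.07],[[-0.17,0,0.08],[0,0,0],0.07]]'
python3 -c "
from vis import *
go([517.7,199,212],102.5)"
```

```text
time: 31.52
tool_pos: [517.7, 200.3, 452.3]
tcp_rot: [-3.136, -0.0, 1.79]
contact_force: [0.1, -0.1, 1.2]
grip_width: 70.1
shift m [-0.0013  0.0002  0.0813] turn [-0.0057 -0.0003  0.0011] tcp [517.7 200.3 452.3] [-1.7967e+02 -2.0000e-02  1.0256e+02]
```

```bash
python3 -m pendant '[[[-0.001,0,0.03],[0,0,0],0.07],[[-0.001,0,0.06],[0,0,0],0.07],[[-0.001,0,0.08],[0,0,0],0.07],[[-0.001,0,0.08],[0,0,0],0.01],[[-0.001,0,0.08],[0,0,0],0.01],[[-0.001,0,0.08],[0,0,0],0.01],[[-0.001,0,0.08],[0,0,0],0.01],[[-0.001,0,0.08],[0,0,0],0.01],[[-0.001,0,0.08],[0,0,0],0.01],[[-0.001,0,0.08],[0,0,0],0.01]]'
python3 -m pendant '[[[0,0,0],[0,0,0],0.01],[[0,0,0],[0,0,0],0.01],[[0,0,0],[0,0,0],0.01],[[0,0,0],[0,0,0],0.01]]'
```

```text
time: 32.35
tool_pos: [518.3, 198.6, 374.8]
tcp_rot: [3.14, -0.0, 1.789]
contact_force: [-0.1, 0.1, -0.1]
grip_width: 28.1
time: 32.68
tool_pos: [518.0, 198.6, 374.5]
tcp_rot: [-3.141, -0.0, 1.789]
contact_force: [-3.6, -1.2, 5.8]
grip_width: 23.8
```

```bash
python3 -m pendant '[[[0.002,0,0],[0,0,0],0.01],[[0.004,0,0],[0,0,0],0.01],[[0.004,0,0],[0,0,0],0.01],[[0.004,0,0],[0,0,0],0.01]]'
python3 -m pendant '[[[-0.01,0,0],[0,0,0],0.01],[[-0.02,0,0],[0,0,0],0.01],[[-0.03,0,0],[0,0,0],0.01],[[-0.04,0,0],[0,0,0],0.01],[[-0.05,0,0],[0,0,0],0.01],[[-0.06,0,0],[0,0,0],0.01],[[-0.07,0,0],[0,0,0],0.01]]'
python3 -m pendant '[[[-0.01,0,0],[0,0,0],0.01],[[-0.02,0,0],[0,0,0],0.01],[[-0.03,0,0],[0,0,0],0.01],[[-0.04,0,0],[0,0,0],0.01],[[-0.05,0,0],[0,0,0],0.01],[[-0.053,0,0],[0,0,0],0.01],[[-0.056,0,0],[0,0,0],0.01],[[-0.056,0,0],[0,0,0],0.01]]'
```

```text
time: 33.02
tool_pos: [517.8, 199.8, 374.5]
tcp_rot: [-3.141, 0.007, 1.788]
contact_force: [-1.1, -16.0, 6.0]
grip_width: 23.5
time: 33.6
tool_pos: [531.9, 134.2, 374.5]
tcp_rot: [-3.14, -0.001, 1.79]
contact_force: [-5.4, 1.3, 7.4]
grip_width: 23.3
time: 34.27
tool_pos: [544.0, 78.8, 374.5]
tcp_rot: [-3.139, 0.0, 1.789]
contact_force: [-6.4, -4.0, 7.3]
grip_width: 23.3
```

```bash
python3 -m pendant '[[[-0.003,0,0],[0,0,0],0.01],[[-0.005,0,0],[0,0,0],0.01],[[-0.005,0,0],[0,0,0],0.01]]'
python3 -m pendant '[[[-0.002,0,0],[0,0,0],0.01],[[-0.004,0,0],[0,0,0],0.01],[[-0.004,0,0],[0,0,0],0.01],[[-0.004,0,0],[0,0,0],0.01]]'
```

```text
time: 34.52
tool_pos: [545.0, 74.3, 374.5]
tcp_rot: [-3.139, -0.0, 1.789]
contact_force: [-8.6, -1.1, 7.9]
grip_width: 23.6
time: 34.85
tool_pos: [545.6, 71.2, 374.5]
tcp_rot: [-3.139, -0.002, 1.789]
contact_force: [-9.5, 2.4, 9.3]
grip_width: 23.5
```

```bash
python3 -m pendant '[[[-0.003,0,0],[0,0,0],0.01],[[-0.003,0,0],[0,0,0],0.01],[[-0.003,0,0],[0,0,0],0.01]]'
python3 -m pendant '[[[-0.002,0,0],[0,0,0],0.01],[[-0.003,0,0],[0,0,0],0.01],[[-0.003,0,0],[0,0,0],0.01],[[-0.003,0,0],[0,0,0],0.01],[[-0.003,0,0],[0,0,0],0.01]]'
python3 - <<'E'
from vis import *
a=capture("side")["color"]
cv2.imwrite("pics/h7.png",cv2.resize(a[70:250,220:370],(500,600))[:,:,::-1])
E
```

```text
time: 35.1
tool_pos: [545.8, 70.3, 374.5]
tcp_rot: [-3.139, -0.007, 1.79]
contact_force: [-10.8, 14.1, 9.8]
grip_width: 23.8
time: 35.52
tool_pos: [546.0, 69.3, 374.5]
tcp_rot: [-3.139, -0.011, 1.791]
contact_force: [-12.7, 23.3, 10.3]
grip_width: 23.5
```

View pics/h7.png

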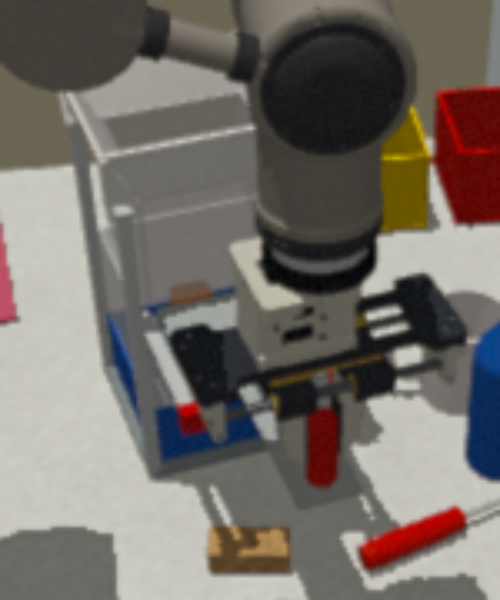

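The gate is at its end stop (23 N, about 133 mm of travel). An orange part shows at crop (190,293), so I'll check what height that corresponds to.

```bash
python3 - <<'E'
from vis import *
c=capture("side")
for z in (24,60,100,185,220): print(z,proj(c,[[470,366,z],[481,320,z],[481,410,z]]).round().tolist())
m=cv2.inRange(cv2.cvtColor(c["color"],cv2.COLOR_RGB2HSV),(4,70,40),(17,255,255))[90:215,240:345]
for q in cv2.findContours(m,0,2)[0]:
    x,y,w,h=cv2.boundingRect(q)
    if w*h>10: print(x+240,y+90,w,h)
E
```

```text
24 [[279.0, 184.0], [284.0, 193.0], [281.0, 175.0]]
60 [[278.0, 175.0], [283.0, 184.0], [280.0, 166.0]]
100 [[277.0, 164.0], [282.0, 174.0], [280.0, 155.0]]
185 [[275.0, 140.0], [280.0, 149.0], [278.0, 131.0]]
220 [[274.0, 130.0], [279.0, 139.0], [277.0, 121.0]]
318 179 3 6
271 155 13 7
```

That matches the tub level, and nothing is left at chute level. Pushing the gate home.

```bash
python3 -m pendant '[[[0.012,0,0],[0,0,0],0.01],[[0.027,0,0],[0,0,0],0.01],[[0.042,0,0],[0,0,0],0.01],[[0.057,0,0],[0,0,0],0.01],[[0.072,0,0],[0,0,0],0.01],[[0.087,0,0],[0,0,0],0.01],[[0.102,0,0],[0,0,0],0.01],[[0.117,0,0],[0,0,0],0.01],[[0.126,0,0],[0,0,0],0.01],[[0.13,0,0],[0,0,0],0.01]]'
python3 -m pendant '[[[0.003,0,0],[0,0,0],0.01],[[0.006,0,0],[0,0,0],0.01],[[0.006,0,0],[0,0,0],0.01],[[0.006,0,0],[0,0,0],0.01]]'
```

```text
time: 36.45
tool_pos: [519.2, 192.7, 374.5]
tcp_rot: [-3.141, 0.0, 1.79]
contact_force: [-3.1, -3.2, 5.4]
grip_width: 23.4
time: 36.78
tool_pos: [518.1, 198.0, 374.5]
tcp_rot: [-3.141, -0.001, 1.79]
contact_force: [-4.8, 0.2, 5.8]
grip_width: 23.7
```

```bash
python3 -m pendant '[[[0.003,0,0],[0,0,0],0.01],[[0.005,0,0],[0,0,0],0.01],[[0.005,0,0],[0,0,0],0.01],[[0.005,0,0],[0,0,0],0.01]]'
python3 -m pendant '[[[-0.002,0,0],[0,0,0],0.07],[[-0.002,0,0],[0,0,0],0.07],[[-0.002,0,0],[0,0,0],0.07],[[-0.002,0,0],[0,0,0],0.07],[[-0.002,0,0],[0,0,0],0.07],[[-0.002,0,0],[0,0,0],0.07],[[-0.002,0,0],[0,0,0],0.07],[[-0.002,0,-0.03],[0,0,0],0.07],[[-0.002,0,-0.06],[0,0,0],0.07],[[-0.002,0,-0.09],[0,0,0],0.07]]'
python3 -m pendant '[[[-0.04,0,-0.01],[0,0,0],0.07],[[-0.08,0,-0.02],[0,0,0],0.07],[[-0.12,0,-0.03],[0,0,0],0.07],[[-0.16,0,-0.04],[0,0,0],0.07],[[-0.2,0,-0.04],[0,0,0],0.07],[[-0.24,0,-0.04],[0,0,0],0.07],[[-0.28,0,-0.04],[0,0,0],0.07],[[-0.28,0,-0.04],[0,0,0],0.07],[[-0.28,0,-0.04],[0,0,0],0.07],[[-0.28,0,-0.04],[0,0,0],0.07]]'
python3 - <<'E'
from vis import *
c=capture("side");a=c["color"];b=capture("top")["color"]
W=np.zeros((600,800,3),np.uint8)
W[:,:400]=cv2.resize(a[70:250,220:340],(400,600));W[:400,400:]=cv2.resize(b[200:310,110:220],(400,400))
cv2.imwrite("pics/h8.png",W[:,:,::-1])
for q in blobs(c,"red",10):print(cv2.boundingRect(q))
show("orange",14,("side",),40)
E
```

```text
time: 37.12
tool_pos: [517.9, 199.7, 374.4]
tcp_rot: [-3.141, 0.007, 1.789]
contact_force: [-0.7, -17.7, 6.2]
grip_width: 23.2
time: 37.95
tool_pos: [517.7, 200.7, 464.8]
tcp_rot: [-3.14, -0.0, 1.79]
contact_force: [0.5, 0.2, -0.0]
grip_width: 70.0
time: 38.78
tool_pos: [578.5, -72.6, 503.8]
tcp_rot: [-3.141, -0.001, 1.789]
contact_force: [-0.8, -0.1, -0.2]
grip_width: 69.7
(328, 223, 31, 17)
(274, 190, 11, 9)
(367, 95, 35, 41)
```

View pics/h8.png

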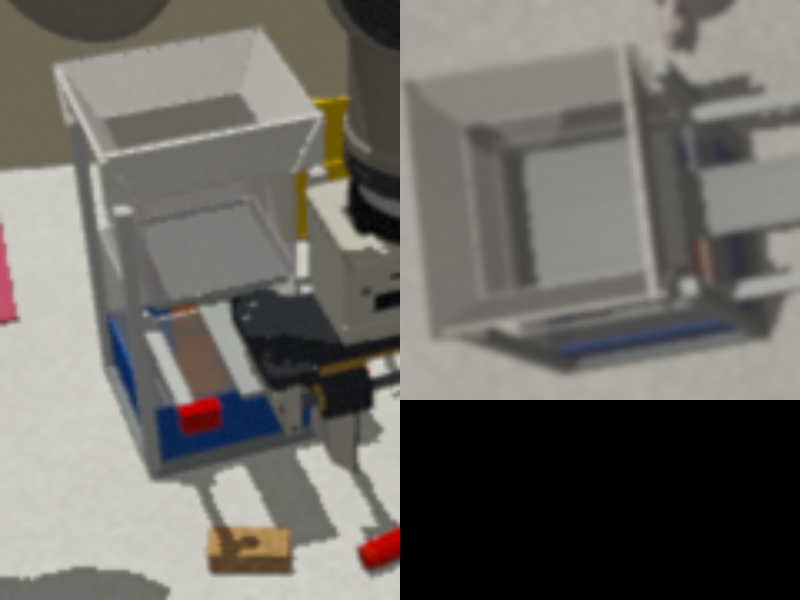

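The chute is empty and the gate is home (17.7 N at the same stop). Orange shows inside the tub at crop (200,345). I'll clear the arm for a last look.

```bash
python3 -m pendant '[[[-0.04,0,0],[0,0,0],0.07],[[-0.08,0,0],[0,0,0],0.07],[[-0.12,0,0],[0,0,0],0.07],[[-0.16,0,0],[0,0,0],0.07],[[-0.18,-0.02,0],[0,0,0],0.07],[[-0.18,-0.06,0],[0,0,0],0.07],[[-0.18,-0.1,0],[0,0,0],0.07],[[-0.18,-0.1,0],[0,0,0],0.07],[[-0.18,-0.1,0],[0,0,0],0.07],[[-0.18,-0.1,0],[0,0,0],0.07]]'
python3 - <<'E'
from vis import *
c=capture("side");a=c["color"];b=capture("top")["color"]
W=np.zeros((600,800,3),np.uint8)
W[:,:500]=cv2.resize(a[90:234,230:350],(500,600),interpolation=2);W[:300,500:]=cv2.resize(b[220:320,140:240],(300,300))
W[300:525,500:]=cv2.resize(a,(300,225))
cv2.imwrite("pics/h9.png",W[:,:,::-1])
for q in blobs(c,"red",10):print(cv2.boundingRect(q))
print(proj(c,[[517.7,199,173],[517.7,199,233]]).round())
E
```

```text
time: 39.77
tool_pos: [520.3, -269.2, 504.9]
tcp_rot: [3.14, 0.001, 1.79]
contact_force: [0.9, 0.3, 0.8]
grip_width: 70.1
(274, 190, 11, 9)
(296, 171, 6, 12)
(367, 95, 35, 41)
[[298. 179.]
 [298. 161.]]
```

View pics/h9.png

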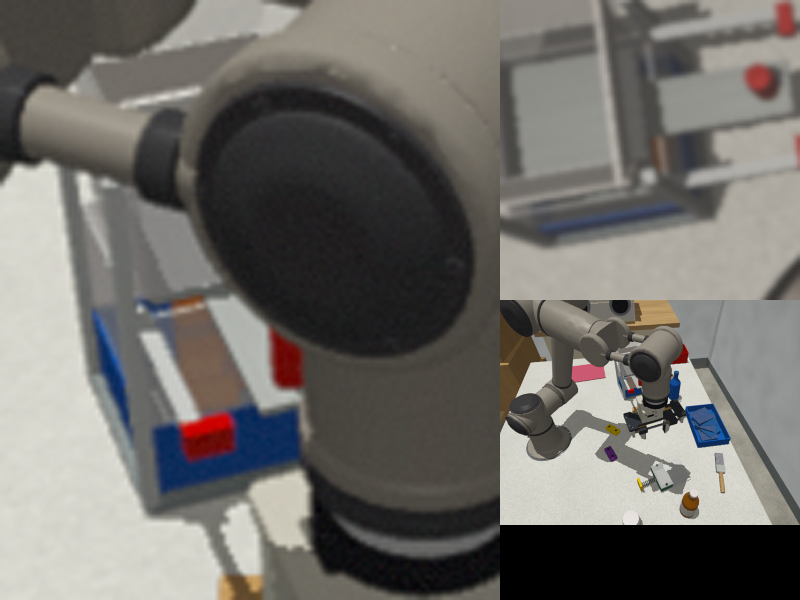

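```bash
python3 - <<'E'
from vis import *
c=capture("side");t=capture("top")
def h(P): d=np.atleast_2d(P)[:,:2]-[480.5,366];a=np.radians(12.5);R=np.array([[np.cos(a),np.sin(a)],[-np.sin(a),np.cos(a)]]);return (d@R.T).round(0)
m={}
for n,s,(x0,y0,x1,y1) in(("side",c,(262,158,292,195)),("top",t,(180,255,205,290))):
    k=cv2.inRange(cv2.cvtColor(s["color"],cv2.COLOR_RGB2HSV),(2,60,40),(17,255,255))
    q=np.argwhere(k[y0:y1,x0:x1])[:,::-1]+[x0,y0]; print(n,len(q),q.min(0),q.max(0),q.mean(0).round(1)); m[n]=q
for z in(40,70,100,130,160):
    print(z,"side far/near",h(ray(c,[(274,160),(280,172),(286,186)],z)).tolist(),"top",h(ray(t,[m["top"].min(0),m["top"].max(0)],z)).tolist())
E
```

```text
side 232 [271 161] [287 194] [278.6 176.7]
top 31 [190 266] [194 276] [191.6 270.6]
40 side far/near [[6.0, 104.0], [6.0, 38.0], [3.0, -34.0]] top [[-0.0, -44.0], [-32.0, -52.0]]
70 side far/near [[-3.0, 65.0], [-4.0, 1.0], [-7.0, -68.0]] top [[-6.0, -50.0], [-37.0, -57.0]]
100 side far/near [[-13.0, 26.0], [-13.0, -36.0], [-16.0, -103.0]] top [[-12.0, -56.0], [-42.0, -63.0]]
130 side far/near [[-22.0, -13.0], [-23.0, -73.0], [-26.0, -137.0]] top [[-18.0, -61.0], [-47.0, -68.0]]
160 side far/near [[-32.0, -52.0], [-32.0, -110.0], [-35.0, -172.0]] top [[-24.0, -67.0], [-53.0, -74.0]]
```

```bash
python3 -c "
from plant import *
print(get_obs()['contact_force']);print(close_job())"
```

```text
[-0.25954436  0.19810045  0.22274569]
the job is handed in; nothing more can be done
None
```

I finished the job and handed it in at about 40 s of the 210 s allowed; the hand-in gave no verdict.

- **What I did:** I pushed the gate home, pressed the ejector to its stop and loaded three castings: the ejected one and the two loose ones. I then drew the gate out to its end stop, where the force rose to 23 N after about 133 mm. Last, I pushed it home again, and it met the same stop at about 18 N.
- **One failure on the way:** my first grip on the gate handle slipped because I moved before the fingers had closed. I gripped it again and it held; nothing was disturbed.
- **Last checks:** the chute looked empty and no orange castings were left on the bench. The yellow and purple look-alikes were where they started, and the arm was clear with nothing touching it.
- **Not confirmed:** I could see orange in the tub at heights that fit castings lying there. I could not count all three, because the tub wall, the gate and, in the last side view, the arm blocked part of it.
- **Also not checked:** I only judged the castings to be at rest by eye across successive views. I did not measure how far the bystanders may have moved.

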